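Empty the slate wagon into the crib and re-rail it

TASK

Empty the little three-sided slate wagon: lift it off its siding with its three lumps aboard, tip it to 45 degrees with its open end down and held low over the timber crib until every lump has slid out into the crib, and bring it level again before you carry it back. Then, still holding it, lower it gently onto the siding, closed end towards the red buffer stop and a little short of it, until the rails bear it with all four wheels properly on; only then roll it up until its buffers touch the stop, let go, and leave the hut, tree, drum and screwdriver where they are.

Things in the scene. Friction and masses are not known exactly. Their poses are not given: they have to be found in the camera images.
- wagon: Loose model quarry wagon, 0.29 kg: rust-brown box on four wheels, with floor, two sides and one end wall, OPEN at its -x end. Origin at rail-top level (underside of the wheel treads) below its middle; x runs along it to the closed end, y across, z up. Box 104 long, 60 wide over its smooth flat sides, walls 3 thick; floor top at z = 30, walls up to z = 58.
- wagon_lip (a point): Middle of the floor's open front edge, at (-52, 0, 30) in the wagon's frame; axes as the wagon's.
- wagon_grip (a point): Middle of the wagon's box, at (0, 0, 46) in its frame and near its centre of mass lengthwise: the wagon can be gripped here from above across its two sides, 60 mm, fingers outside, tips reaching down to the floor's height. Axes as the wagon's.
- wagon_buffer (a point): Midway between the two buffers at the closed end, at (58, 0, 22.5) in the wagon's frame: the ends of the wooden sole bars under the floor, which stick out 6 past the box at both ends (116 overall, at y = +-25.5, z 18 to 27).
- wagon_wheel (a point): Foot of one wheel tread, at (-23, 17.5, 0) in the wagon's frame. Four wheels at x = +-23 on two free-turning axles, axle height 12: treads of radius 12 from y = 14.5 to 21 either side, and inside each a flange of radius 14.5 (2.5 deeper), its outer face at y = +-14.5.
- track: Fixed straight siding, 300 long, on the layout board: dark sleepers, two steel rails (rail tops at z = 12), sleepers 66 wide. Origin on the board at the middle; x along the rails, y across, z up. The wagon starts on it, closed end towards the buffer stop.
- track_rails (a point): Middle of the siding at rail-top height, 12 above the board; axes as the track's. Rails 3 wide, heads 5.5 above the sleepers, inner faces at y = +-16, so the wheel flanges have 1.5 mm of play either side. Properly railed, the wagon's origin lies within 2 mm of y = 0 and at z = 0 in this frame; with flanges up on a rail head it stands 2.5 mm too high, and fallen beside the rails about 3 mm too low.
- stop: Fixed clip-on buffer stop on the siding: red beam with two white patches, 10 thick, 64 wide, 18 to 32 above the rail tops, on an iron frame behind it (34 long); rigid, does not slide. Origin at rail-top level below the middle of the beam's face; the face looks to -x, its axes are the track's.
- stop_face (a point): Middle of the beam's flat face at the height of the wagon's buffers, 22.5 above the rail tops; axes as the track's. Buffers touching: wagon_buffer is at x = 0 here.
- crib: Fixed open-topped bin of stacked dark timber sleepers, 170 (x) by 150 (y) and 36 tall outside (crossed timber ends stand out 7 at the corners), 152 by 132 inside, floor 5 thick. Origin on the board at its middle, z up.
- crib_floor (a point): Middle of the crib's inner floor, 5 above the board; axes as the crib's.
- lump1: Blue-grey slate lump, 23 x 20 x 16, 20 g, loose on the wagon's floor near the closed end; origin at the middle of its underside. The lumps slide on the floor once it leans some 26 to 36 degrees.
- lump2: Blue-grey slate lump, 20 x 23 x 14, 20 g, loose on the middle of the wagon's floor; origin at the middle of its underside.
- lump3: Blue-grey slate lump, 22 x 19 x 18, 20 g, loose on the wagon's floor near the open end; origin at the middle of its underside.
- hut: Bystander: loose model brick hut with slate roof, 78 x 94 x 82 tall over all; origin under its middle.
- tree: Bystander: loose model fir, 120 tall, 72 across, on a round base of 60; origin under its middle.
- screwdriver: Bystander: loose screwdriver lying on the board, origin under its middle, x along it.
- drum: Bystander: loose blue model oil drum, 31 across, 46 tall; origin under its middle.

How it is judged:
On the way, in this order (a step that is already met when the one before it is completed fails the run):
1. the wagon is lifted clear of the siding with its three lumps still aboard (z of wagon in the frame of track_rails above 0.025 m and x of lump1 in the frame of wagon between -0.06 and 0.06 m and y of lump1 in the frame of wagon between -0.035 and 0.035 m and z of lump1 in the frame of wagon between 0.015 and 0.06 m and x of lump2 in the frame of wagon between -0.06 and 0.06 m and y of lump2 in the frame of wagon between -0.035 and 0.035 m and z of lump2 in the frame of wagon between 0.015 and 0.06 m and x of lump3 in the frame of wagon between -0.06 and 0.06 m and y of lump3 in the frame of wagon between -0.035 and 0.035 m and z of lump3 in the frame of wagon between 0.015 and 0.06 m), for 0.1 s.
2. the wagon is held tipped at 45 degrees (within 8), open end down, with the open edge over the inside of the crib and no more than 100 mm above its floor (angle between wagon's own z axis and vertical between 0.646 and 0.925 rad and angle between the x axis of wagon and the z axis of crib, either way round below 0.94 rad and height (world z) of wagon_lip below 0.105 m and x of wagon_lip in the frame of crib_floor between -0.076 and 0.076 m and y of wagon_lip in the frame of crib_floor between -0.066 and 0.066 m and contact force between the fingers and wagon above 1 N), for 0.5 s.
3. the emptied wagon is brought level (within 8 degrees) while still held clear of the rails, the three lumps being in the crib (angle between wagon's own z axis and vertical below 0.14 rad and height (world z) of wagon above 0.03 m and x of lump1 in the frame of crib_floor between -0.078 and 0.078 m and y of lump1 in the frame of crib_floor between -0.068 and 0.068 m and z of lump1 in the frame of crib_floor between -0.01 and 0.045 m and linear speed of each of lump1, lump2, lump3 below 0.03 m/s and x of lump2 in the frame of crib_floor between -0.078 and 0.078 m and y of lump2 in the frame of crib_floor between -0.068 and 0.068 m and z of lump2 in the frame of crib_floor between -0.01 and 0.045 m and x of lump3 in the frame of crib_floor between -0.078 and 0.078 m and y of lump3 in the frame of crib_floor between -0.068 and 0.068 m and z of lump3 in the frame of crib_floor between -0.01 and 0.045 m), for 0.1 s.
4. the wagon is set down: still held by the fingers, it bears on the rails with more than 1 N, all wheels down (height within 1.3 mm) (y of wagon in the frame of track_rails between -0.0025 and 0.0025 m and z of wagon in the frame of track_rails between -0.0013 and 0.0013 m and angle between the x axis of wagon and the x axis of track, either way round below 0.07 rad and angle between wagon's own z axis and vertical below 0.03 rad and contact force between wagon and track above 1 N and contact force between the fingers and wagon above 1 N), for 0.15 s.
5. its buffers are felt to touch the stop (more than 0.5 N) (y of wagon in the frame of track_rails between -0.0025 and 0.0025 m and z of wagon in the frame of track_rails between -0.0013 and 0.0013 m and angle between the x axis of wagon and the x axis of track, either way round below 0.07 rad and angle between wagon's own z axis and vertical below 0.03 rad and contact force between wagon and stop above 0.5 N), for 0.05 s.
At the end, for the whole second after the job is handed in: The wagon stands at rest on the siding, closed-end buffers within 2.5 mm of the stop: origin within 2.5 mm of the centre line and 1.3 mm of rail-top height, in line within 4 degrees, upright within 1.7 degrees. All three lumps lie at rest inside the crib (y of wagon in the frame of track_rails between -0.0025 and 0.0025 m and z of wagon in the frame of track_rails between -0.0013 and 0.0013 m and angle between the x axis of wagon and the x axis of track, either way round below 0.07 rad and angle between wagon's own z axis and vertical below 0.03 rad and x of wagon_buffer in the frame of stop_face between -0.0025 and 0.0015 m and linear speed of wagon below 0.01 m/s and x of lump1 in the frame of crib_floor between -0.078 and 0.078 m and y of lump1 in the frame of crib_floor between -0.068 and 0.068 m and z of lump1 in the frame of crib_floor between -0.01 and 0.045 m and linear speed of each of lump1, lump2, lump3 below 0.03 m/s and x of lump2 in the frame of crib_floor between -0.078 and 0.078 m and y of lump2 in the frame of crib_floor between -0.068 and 0.068 m and z of lump2 in the frame of crib_floor between -0.01 and 0.045 m and x of lump3 in the frame of crib_floor between -0.078 and 0.078 m and y of lump3 in the frame of crib_floor between -0.068 and 0.068 m and z of lump3 in the frame of crib_floor between -0.01 and 0.045 m); the robot touches nothing.
It fails at once if the wagon is tipped further than 60 degrees (angle between wagon's own z axis and vertical above 1.05 rad).
It fails at once if the wagon is slammed or pressed against the rails or the stop with more than 25 N (contact force between wagon and track above 25 N or contact force between wagon and stop above 25 N).
It fails at once if the hut, tree, drum or screwdriver is moved more than 10 mm (distance of any of hut, tree, drum, screwdriver from where it was at the start of the episode above 0.01 m).
It also fails if it takes over 58 s, if anything falls off the work surface, if the arm or the gripper's body presses on something with over 40 N, if the wrist force passes 120 N, or if a joint passes its speed limit or range.

ROBOT

A 6-joint arm with a two-finger parallel gripper is mounted at the origin on the work surface. World frame = base frame: x ahead of the robot, y to its left, z up, the work surface at z = 0. Lengths are in m, angles in rad, forces in N, time in s.
With the tool pointing down it reaches from about 0.375 to 0.975 m from the base axis. Payload 3.8 kg.
Tool frame: the origin (TCP) lies at the very end of the fingers, on their centre line; the grasp point (between the pads) lies 19 mm behind it; y points along the fingers, z is the direction in which the jaws open and shut, and the axes are right-handed (so a half turn about y gives the same grasp; the last joint's range is limited). The gripper opens to 85 mm and grips with 20 to 120 N. Pads are 22 mm wide; open, the fingers measure 114 mm over their backs; the gripper's body (76 mm by 85 mm) begins 54 mm behind the grasp point. The pads swing forward as they close: fully open they stand 13 mm farther back than shut.
Start: joints at [1.143, 0.264, 1.604, -0, 1.274, -0.037], TCP at [0.257, 0.624, 0.231] pointing down, gripper open.
Joint ranges: [-2.63, 2.63], [-0.94, 2.18], [0.31, 2.57], [-1.31, 4.45], [0, 2.66], [-2.55, 2.55]. Speed limits (rad/s): [2.57, 2.57, 3.14, 3.14, 3.14, 3.14].

INTERFACE

Orientations are given as a rotation vector (axis times angle).
In Python, from workcell import bot gives the robot as it stands.
- The arm moves only by the tool play_rows, never from a script. Its argument "series" is text: rows parted by semicolons, each of 7 numbers parted by spaces: the shift along the tool's x, y, z in cm, then the turn, a rotation vector about the tool's x, y, z in degrees, then the finger opening in cm, from 0 to 8.54. In form: dx dy dz rx ry rz grip; .... A call has 1 to 12 rows; each row is the pose to reach, as a shift and turn from the pose measured when the call began, along the tool's axes at that moment; what a row does not reach only later rows make up. A row lasts 1/12 s, in which the tool goes at most 41.7 mm and 7.16 degrees, less where a joint would pass 70% of its speed; a pose out of reach is approached as far as the arm can. A call with a gripper value outside its range is refused whole. The fingers move at their own pace and stop on an object; "newtons" is the grip in N (left out, the last holds). Time passes only in rows, so rows that repeat a pose let the fingers close. It gives the time, the measured TCP pose, the force and the opening at its end, in the units of the state.
- bot.read_state(): the state, without advancing time (a new reading comes with each control period).
- bot.read_camera(name): name is "scene" or "top"; returns the picture (384x512x3 uint8, blue, green, red); there is no depth.
- bot.calibration(name): a dict with "fx", "fy", "cx", "cy" (pixels), "k1" (the pictures are not rectified: a ray, as slopes to the right and down, at radius r is drawn at 1 + k1 r^2 times it, then the intrinsics apply), "origin" and "rotation" of the camera in the world. Camera axes: x right, y down, z forward; pixel columns grow to the right and rows downward; lengths in m; the calibration is good to about 2 mm. A picture is of the moment at which its call begins. calibration takes no time and is no camera call.
- bot.finish_job(): hands the job in, once; it reports no verdict.
The state is a dict: "time": time; "q": joint angles; "joint_vel": joint speeds; "joint_torque": joint torques, N m; "tool_pos": TCP position; "tcp_rot": TCP orientation; "wrist_force": force on the tool from outside, world axes, zero at the start; "torque": the same for the moment, N m; "width": opening from 0.0 (shut) to 1.0 (fully open).
Only numpy, scipy, OpenCV 4.12 (cv2) and the standard library are available. Lean on these libraries where they do the work, as an engineer would, in place of code of your own. Each camera call takes 0.05 s, during which the arm holds its last target.

## Working session

There is one attempt and no reset: what is moved stays moved. The work goes in short steps, Python scripts to look and compute and a tool call to move; the robot and the scene stay as the last step left them, time stands still between calls to the robot, and variables do not carry over. Pictures are saved under pics/ and viewed, and the job is handed in when it is done.

Besides the shell and the picture viewer there is one more tool, called after ">>>" in YAML: its name, and indented under it one key for each argument. play_rows: Moves the arm, as the interface text tells. Its arguments: {"type":"object","properties":{"series":{"type":"string"},"newtons":{"type":"number"}},"required":["series"]}

```bash
mkdir -p pics && python3 - <<'E'
from workcell import bot
import cv2, numpy as np
np.set_printoptions(precision=4,suppress=True)
s=bot.read_state(); print(s)
for n in("scene","top"):
    c=bot.calibration(n); print(n,c)
    im=bot.read_camera(n); cv2.imwrite(f"pics/{n}0.png",im)
E
ls
```

```text
{'time': 0.0, 'q': array([ 1.1431,  0.2648,  1.6054, -0.    ,  1.2737, -0.0369]), 'joint_vel': array([ 0.0006,  0.0009,  0.0007,  0.002 , -0.0003,  0.0011]), 'joint_torque': array([  0.0003, -51.5139, -36.7304,  -0.0002,   0.0135,   0.    ]), 'tool_pos': array([0.2568, 0.6234, 0.23  ]), 'tcp_rot': array([-1.5512,  0.3071, -0.3063]), 'wrist_force': array([0.1328, 0.1039, 0.0581]), 'torque': array([-0.0645, -0.0246, -0.0183]), 'width': 0.9992997701388734}
scene {'fx': 393.7690322926891, 'fy': 393.7690322926891, 'cx': 253.98654317100883, 'cy': 194.7608294313727, 'k1': -0.06684524346300708, 'origin': array([ 1.3088, -0.643 ,  0.673 ]), 'rotation': array([-1.9875, -0.8699,  0.4823])}
top {'fx': 490.14820876189776, 'fy': 490.14820876189776, 'cx': 265.1598511807966, 'cy': 200.67783214697658, 'k1': -0.15055404662613225, 'origin': array([ 0.4012, -0.0114,  1.3478]), 'rotation': array([-2.1243,  2.1322, -0.1591])}
pics
```

View pics/top0.png

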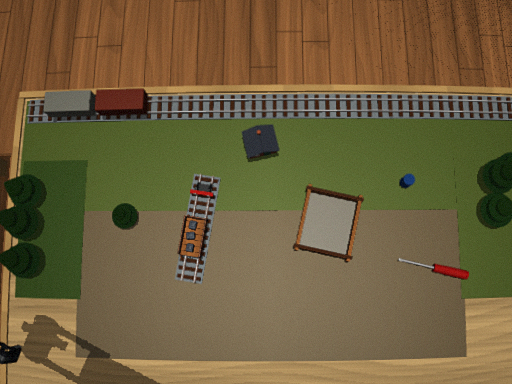

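View pics/scene0.png

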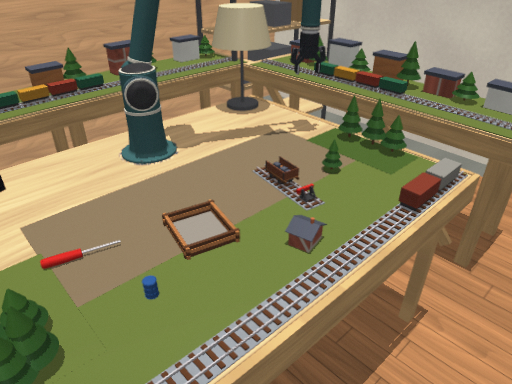

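The top view shows the wagon on the siding near pixel (194,238), the stop at (203,190), the crib at (329,223), the hut at (261,142), the tree at (125,216), the drum at (408,181) and the screwdriver at (434,268). I'll zoom in for measurement.

```bash
cat > h.py <<'E'
import cv2, numpy as np
from workcell import bot
from scipy.spatial.transform import Rotation as R
np.set_printoptions(precision=4,suppress=True)
def cam(n):
    c=bot.calibration(n)
    K=np.array([[c['fx'],0,c['cx']],[0,c['fy'],c['cy']],[0,0,1.]]); D=np.array([c['k1'],0,0,0.])
    return K,D,np.array(c['origin']),R.from_rotvec(c['rotation']).as_matrix()
def ray(n,uv):
    K,D,o,M=cam(n)
    p=cv2.undistortPoints(np.array(uv,float).reshape(-1,1,2),K,D).reshape(-1,2)
    d=np.c_[p,np.ones(len(p))]@M.T
    return o,d/np.linalg.norm(d,axis=1)[:,None]
def onz(n,uv,z):
    o,d=ray(n,uv); t=(z-o[2])/d[:,2]
    return o+d*t[:,None]
def proj(n,P):
    K,D,o,M=cam(n)
    rv,_=cv2.Rodrigues(M.T); t=-M.T@o
    return cv2.projectPoints(np.array(P,float).reshape(-1,1,3),rv,t,K,D)[0].reshape(-1,2)
def tri(uv1,uv2):
    o1,d1=ray('top',uv1); o2,d2=ray('scene',uv2); out=[]
    for a,b in zip(d1,d2):
        A=np.stack([a,-b],1); s=np.linalg.lstsq(A,o2-o1,rcond=None)[0]
        p,q=o1+a*s[0],o2+b*s[1]; out.append(np.r_[(p+q)/2,np.linalg.norm(p-q)*1000])
    return np.array(out)
E
python3 - <<'E'
import cv2
t=cv2.imread('pics/top0.png'); s=cv2.imread('pics/scene0.png')
cv2.imwrite('pics/t0a.png',cv2.resize(t[165:295,165:240],None,fx=4.6,fy=4.6,interpolation=cv2.INTER_CUBIC))
cv2.imwrite('pics/t0b.png',cv2.resize(t[175:270,285:370],None,fx=6,fy=6,interpolation=cv2.INTER_CUBIC))
cv2.imwrite('pics/s0a.png',cv2.resize(s[150:215,245:335],None,fx=8,fy=8,interpolation=cv2.INTER_CUBIC))
E
```

```text
(no output)
```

View pics/t0a.png

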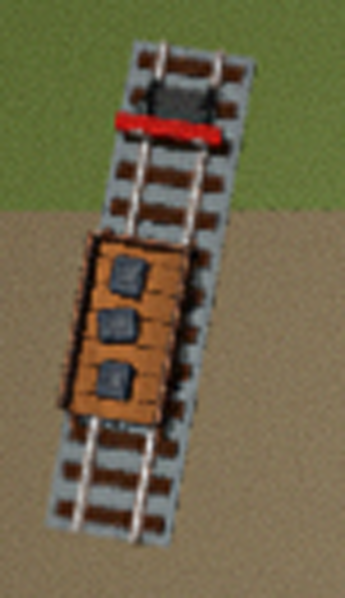

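View pics/t0b.png

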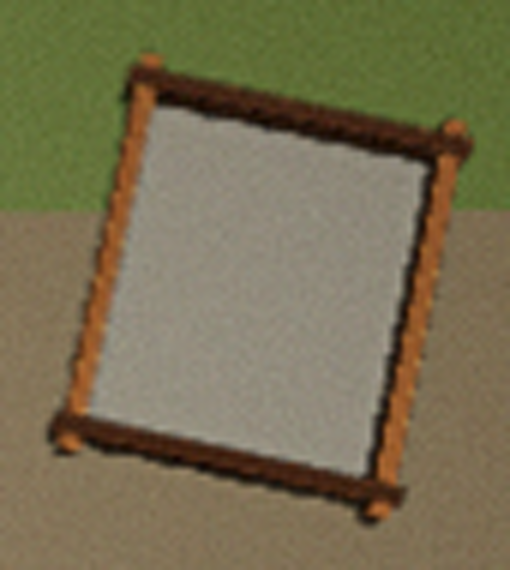

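View pics/s0a.png

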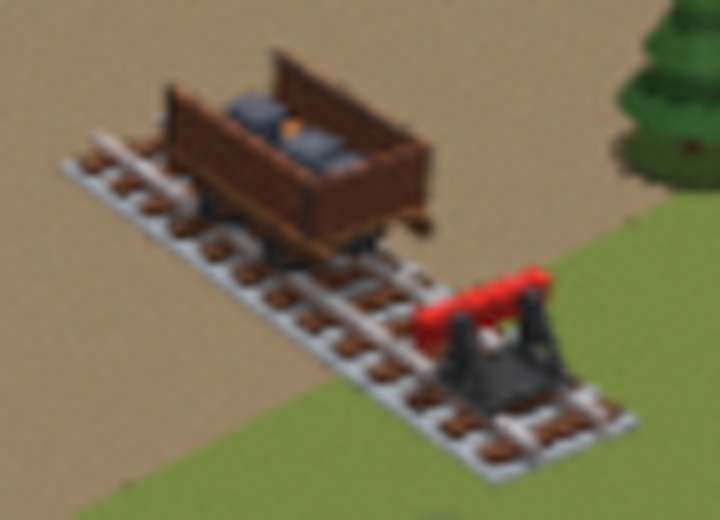

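The zooms show the ballast bed clearly as a grey rectangle, the red beam, three lumps, and the crib rim with its light floor. The wagon's closed end is toward the stop. Next: mask-based measurement.

```bash
python3 - <<'E'
from h import *
t=cv2.imread('pics/top0.png'); hsv=cv2.cvtColor(t,cv2.COLOR_BGR2HSV)
def rep(name,m,z,roi):
    mm=np.zeros_like(m); x0,y0,x1,y1=roi; mm[y0:y1,x0:x1]=m[y0:y1,x0:x1]
    n,l,s,c=cv2.connectedComponentsWithStats(mm); k=1+np.argmax(s[1:,4]); mk=(l==k).astype(np.uint8)
    cs,_=cv2.findContours(mk,cv2.RETR_EXTERNAL,cv2.CHAIN_APPROX_NONE); cc=max(cs,key=len)
    P=onz('top',cc.reshape(-1,2)+0.0,z)[:,:2].astype(np.float32)
    r=cv2.minAreaRect(P*1000); print(name,s[k,4],'rect c',np.array(r[0]),'size',np.array(r[1]),'ang',r[2]); return mk
H,S,V=[hsv[...,i].astype(int) for i in range(3)]
red=(((H<6)|(H>174))&(S>170)&(V>90)).astype(np.uint8)
rep('beam',red,0.044,(180,180,230,205))
rep('screwd',red,0.01,(400,240,490,290))
grey=((S<60)&(V>80)).astype(np.uint8)
g=cv2.morphologyEx(((S<70)&(V>60)&(H>80)).astype(np.uint8),cv2.MORPH_CLOSE,np.ones((3,3)))
for q in ((185,175),(180,280),(185,225),(203,270),(330,225),(150,290)): print(q,t[q[1],q[0]],hsv[q[1],q[0]])
blue=((H>100)&(H<125)&(S>150)).astype(np.uint8)
rep('drum',blue,0.046,(395,165,420,195))
fl=((S<45)&(V>100)).astype(np.uint8)
rep('cribfloor',fl,0.005,(290,180,365,265))
E
```

```text
beam 85 rect c [641.8366 183.2441] size [61.9914 11.0801] ang 80.88322448730469
screwd 277 rect c [ 424.5533 -503.2103] size [98.5422 22.8919] ang 75.316162109375
(185, 175) [ 52 108  91] [ 39 132 108]
(180, 280) [110 124 136] [ 16  49 136]
(185, 225) [13 27 53] [ 11 192  53]
(203, 270) [135 133 124] [ 95  21 135]
(330, 225) [120 133 141] [ 19  38 141]
(150, 290) [ 77 103 122] [ 17  94 122]
drum 137 rect c [ 671.8934 -379.2909] size [28.9111 42.5957] ang 43.441158294677734
cribfloor 2396 rect c [ 562.2769 -162.6558] size [127.4133 147.6381] ang 77.06355285644531
```

```bash
python3 - <<'E'
from h import *
t=cv2.imread('pics/top0.png').astype(float); s=t.min(2)
pts={0:[],1:[]}
# rails: bright ridge per row, around expected lines
def peaks(r):
    row=s[r,170:232]; out=[]
    bl=np.convolve(row,[1,2,1],'same')/4
    for i in range(2,len(bl)-2):
        if bl[i]>=bl[i-1] and bl[i]>bl[i+1] and bl[i]>130:
            w=row[i-2:i+3]-row[i-2:i+3].min(); out.append((round(170+i-2+(w*np.arange(5)).sum()/w.sum(),2),int(bl[i])))
    return out
for r in list(range(172,218,2))+list(range(254,286,2)): print(r,peaks(r))
E
```

```text
172 []
174 []
176 []
178 [(np.float64(212.17), 134)]
180 [(np.float64(198.59), 132)]
182 []
184 []
186 []
188 []
190 []
192 []
194 []
196 []
198 [(np.float64(194.7), 133)]
200 []
202 []
204 []
206 [(np.float64(192.69), 134), (np.float64(206.51), 137)]
208 [(np.float64(194.17), 139), (np.float64(205.76), 133)]
210 []
212 []
214 [(np.float64(191.73), 138)]
216 [(np.float64(203.74), 136)]
254 []
256 [(np.float64(185.08), 150)]
258 []
260 []
262 [(np.float64(183.47), 154), (np.float64(196.92), 141)]
264 [(np.float64(182.77), 140), (np.float64(195.78), 149)]
266 [(np.float64(195.41), 138)]
268 [(np.float64(196.16), 143)]
270 [(np.float64(181.63), 143)]
272 [(np.float64(181.82), 155), (np.float64(194.54), 157)]
274 [(np.float64(194.8), 133)]
276 []
278 [(np.float64(180.72), 138), (np.float64(194.29), 145)]
280 []
282 []
284 []
```

```bash
python3 - <<'E'
from h import *
t=cv2.imread('pics/top0.png').astype(float)
b,g,r=[t[...,i] for i in range(3)]
s=t.min(2)
A=np.array([[212.2,178],[183.47,262]]) 
L={'L':((198.6,180),(181.2,276)),'R':((212.2,178),(194.3,278))}
res={}
for k,((x0,y0),(x1,y1)) in L.items():
    pts=[]
    for row in list(range(176,180))+list(range(196,217))+list(range(257,283)):
        xe=x0+(x1-x0)*(row-y0)/(y1-y0)
        i=int(round(xe)); w=s[row,i-3:i+4]; j=i-3+int(np.argmax(w))
        if abs(j-xe)>2.2: continue
        w=s[row,j-2:j+3]; w=w-np.sort(w)[1]; w=np.clip(w,0,None); pts.append((j-2+(w*np.arange(5)).sum()/w.sum(),row))
    P=onz('top',pts,0.012)[:,:2]
    for _ in range(4):
        vx,vy,px,py=cv2.fitLine((P*1000).astype(np.float32),cv2.DIST_HUBER,0,0.01,0.01).ravel()
        d=(P*1000-[px,py])@np.array([-vy,vx]); P=P[abs(d)<2*d.std()+.3]
    if vx<0: vx,vy=-vx,-vy
    print(k,len(P),'dir deg',np.degrees(np.arctan2(vy,vx)),'pt',px,py,'std',d.std()); res[k]=(vx,vy,px,py)
a=np.mean([np.arctan2(res[k][1],res[k][0]) for k in 'LR']); n=np.array([-np.sin(a),np.cos(a)])
cl=np.array([res['L'][2:]@n,res['R'][2:]@n]) if 0 else [np.dot(res[k][2:],n) for k in 'LR']
print('yaw',np.degrees(a),'offs',cl,'gauge',cl[0]-cl[1],'mid',np.mean(cl))
# ballast edge: per row first/last ballast pixel 
q=b-r
E1=[];E2=[]
for row in range(182,282,1):
    xe=205-(205-187.5)*(row-180)/98
    for sgn,lst in ((-1,E1),(1,E2)):
        # scan from outside inwards
        xs=np.arange(int(xe+sgn*24),int(xe),-sgn)
        v=q[row,xs]; 
        for i in range(1,len(v)):
            if v[i]>-14 and v[i-1]<=-14 and s[row,xs[i]]>60:
                f=(-14-v[i-1])/(v[i]-v[i-1]); lst.append((xs[i-1]+f*(xs[i]-xs[i-1]),row)); break
for nm,l in(('bl',E1),('br',E2)):
    P=onz('top',l,0.004)[:,:2]
    for _ in range(5):
        vx,vy,px,py=cv2.fitLine((P*1000).astype(np.float32),cv2.DIST_HUBER,0,0.01,0.01).ravel()
        d=(P*1000-[px,py])@np.array([-vy,vx]); P=P[abs(d)<2*d.std()+.3]
    if vx<0: vx,vy=-vx,-vy
    print(nm,len(P),np.degrees(np.arctan2(vy,vx)),d.std(),'off',np.dot([px,py],n))
E
```

```text
L 43 dir deg -9.304445 pt 510.61386 222.40565 std 0.7239949240353916
R 42 dir deg -9.156187 pt 556.0854 179.65561 std 0.8903762156890194
yaw -9.230316 offs [np.float32(301.43008), np.float32(266.52737)] gauge 34.90271 mid 283.97873
bl 52 -9.204305 0.3278458850296251 off 321.29782
br 100 -9.276446 0.31531534824172947 off 245.26752
```

```bash
python3 - <<'E'
from h import *
t=cv2.imread('pics/top0.png')
cv2.imwrite('pics/t0c.png',cv2.resize(t[208:266,170:215],None,fx=10,fy=10,interpolation=cv2.INTER_CUBIC))
u=np.array([np.cos(np.radians(-9.23)),np.sin(np.radians(-9.23))]); n=np.array([-u[1],u[0]])
c=np.array([[185,216],[206.3,218.9],[199.8,257.4],[179.1,253.7]])
P=onz('top',c,0.070)[:,:2]*1000
print(np.c_[P@u,P@n])
lo,hi=(P@u).min(),(P@u).max()
# beam
hsv=cv2.cvtColor(t,cv2.COLOR_BGR2HSV);H,S,V=[hsv[...,i].astype(int) for i in range(3)]
red=(((H<8)|(H>172))&(S>150)&(V>70)); red[:,:180]=0; red[:,230:]=0; red[:180]=0; red[205:]=0
yx=np.argwhere(red); Q=onz('top',yx[:,::-1],0.044)[:,:2]*1000
print('beam u',np.percentile(Q@u,[0,5,50,95,100]),'n',(Q@n).min(),(Q@n).max())
Q=onz('top',yx[:,::-1],0.030)[:,:2]*1000
print('beam z30 u',np.percentile(Q@u,[0,5,50,95,100]))
E
```

```text
[[530.9823 310.0126]
 [532.3142 252.5574]
 [429.8073 251.7116]
 [430.4442 307.3844]]
beam u [598.2288 598.7877 604.1364 609.0636 609.6946] n 252.3358848726457 314.8204681044644
beam z30 u [600.3802 600.9451 606.3512 611.3313 611.9691]
```

View pics/t0c.png

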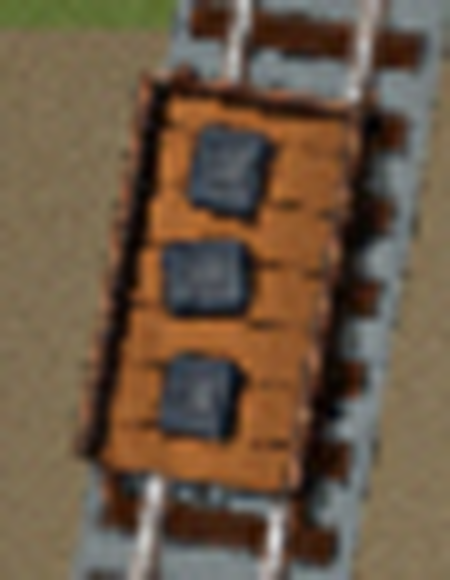

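```bash
python3 - <<'E'
from h import *
u=np.array([np.cos(np.radians(-9.23)),np.sin(np.radians(-9.23))]); n=np.array([-u[1],u[0]])
c=np.array([[168,88],[312,178],[430,148],[278,52]])/8+[245,150]-0.5
P=onz('scene',c,0.070)[:,:2]*1000
print('scene rim',np.c_[P@u,P@n])
# rails in scene: view zoom
s=cv2.imread('pics/scene0.png')
cv2.imwrite('pics/s0b.png',cv2.resize(s[160:212,250:330],None,fx=10,fy=10,interpolation=cv2.INTER_CUBIC))
t=cv2.imread('pics/top0.png').astype(float); g=t[...,1]
# left rim outer edge in top per row
pts=[]
for row in range(220,252):
    xe=184.5-(184.5-178.3)*(row-215.8)/(253.5-215.8)
    xs=np.arange(int(xe)-6,int(xe)+5); v=g[row,xs]; d=np.diff(v); i=int(np.argmin(d)); 
    th=(v[max(i-2,0)]+v[min(i+2,len(v)-1)])/2
    j=i if v[i]>=th>v[i+1] else None
    if j is None: continue
    pts.append((xs[j]+(v[j]-th)/(v[j]-v[j+1]),row))
P=onz('top',pts,0.07)[:,:2]*1000
for _ in range(3):
    vx,vy,px,py=cv2.fitLine(P.astype(np.float32),cv2.DIST_HUBER,0,0.01,0.01).ravel()
    d=(P-[px,py])@np.array([-vy,vx]); P=P[abs(d)<2*d.std()+.3]
print('left rim',len(P),np.degrees(np.arctan(vy/vx)),np.dot([px,py],n),d.std())
E
```

```text
scene rim [[432.8024 257.2628]
 [528.7206 260.2011]
 [534.9122 315.3723]
 [431.0932 315.8812]]
left rim 25 -9.260788 311.39253908252175 0.3805010339260218
```

View pics/s0b.png

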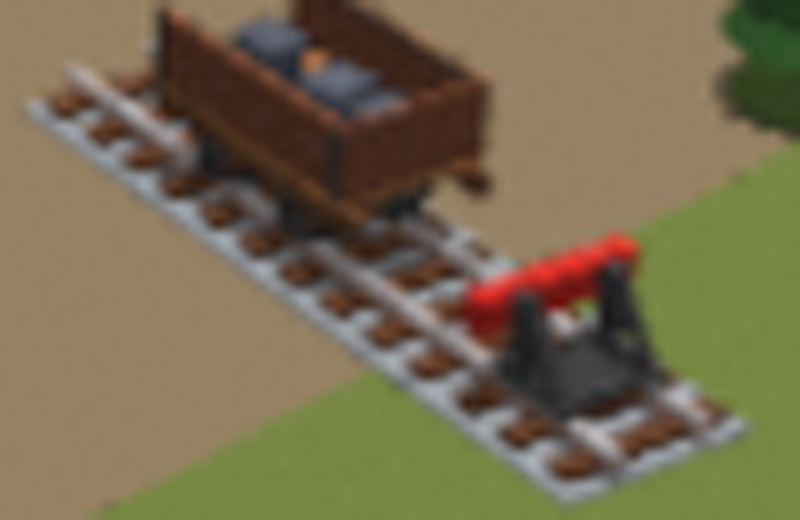

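```bash
cat >> h.py <<'E'
YAW=-9.23
def un(yaw=YAW):
    a=np.radians(yaw); return np.array([np.cos(a),np.sin(a),0]),np.array([-np.sin(a),np.cos(a),0])
def Rtool(yaw,tilt=0,flip=False):
    # wagon axes u,n,z -> tool y=-z ; tool z=+-n ; tool x=y×z ; tilt>0: open (-x) end down
    u,n=un(yaw); W=np.stack([u,n,[0,0,1]],1)
    W=W@R.from_euler('y',-tilt,degrees=True).as_matrix()
    s=-1 if flip else 1
    y=-W[:,2]; z=s*W[:,1]; x=np.cross(y,z)
    return R.from_matrix(np.stack([x,y,z],1))
def rel(P,Rt,st=None):
    st=st or bot.read_state()
    R0=R.from_rotvec(st['tcp_rot']); d=R0.inv().apply(np.array(P)-st['tool_pos'])*100
    return d,np.degrees((R0.inv()*Rt).as_rotvec())
def show(st=None):
    st=st or bot.read_state(); M=R.from_rotvec(st['tcp_rot']).as_matrix()
    u,n=un(); p=st['tool_pos']*1000
    W=-M[:,1]; print('t',round(st['time'],2),'pos',p.round(1),'u,n',round(p@u,1),round(p@n,1),'q',st['q'].round(3),'w',round(st['width'],3))
    f=st['wrist_force'];tq=st['torque']; print('F u,n,z',round(f@u,2),round(f@n,2),round(f[2],2),'T u,n,z',round(tq@u,3),round(tq@n,3),round(tq[2],3))
    print('tool x',M[:,0],'y',M[:,1],'z',M[:,2])
E
python3 - <<'E'
from h import *
show()
u,n=un()
P=(.4815*u+.284*n); P[2]=0.15
for f in (False,True): print(f,rel(P,Rtool(YAW,0,f)))
print('wagon',P)
t=cv2.imread('pics/top0.png')
for nm,p,z in (('hut',(261,142),.06),('tree',(125,216),.1),('drum',(408,181),.046)): print(nm,onz('top',[p],z))
E
```

```text
t 0.1 pos [256.8 623.5 230.1] u,n 153.5 656.6 q [ 1.143  0.265  1.605  0.     1.274 -0.037] w 0.995
F u,n,z 0.45 -0.26 0.57 T u,n,z 0.001 0.017 0.023
tool x [ 0.9246 -0.3809 -0.0001] y [-0.0009 -0.0019 -1.    ] z [ 0.3809  0.9246 -0.0021]
False (array([ 40.4225,   8.0632, -28.8003]), array([  0.1164, -13.1604,  -0.0192]))
True (array([ 40.4225,   8.0632, -28.8003]), array([  0.028 , 166.8395,   0.1702]))
wagon [0.5208 0.2031 0.15  ]
hut [[0.7777 0.0196 0.06  ]]
tree [[0.5702 0.3744 0.1   ]]
drum [[ 0.6704 -0.382   0.046 ]]
```

>>> play_rows:
  series: "1.6 0.1 -1.2 0 -0.5 0 8.5; 4.8 0.3 -3.5 0 -1.5 0 8.5; 8.1 0.6 -5.8 0 -2.6 0 8.5; 11.3 0.8 -8.1 0 -3.7 0 8.5; 14.6 1.1 -10.4 0 -4.7 0 8.5; 17.8 1.3 -12.7 0 -5.8 0 8.5; 21.0 1.6 -15.0 0 -6.8 0 8.5; 24.2 1.8 -17.3 0 -7.9 0 8.5; 27.5 2.0 -19.6 0 -9 0 8.5; 30.7 2.3 -21.9 0 -10 0 8.5; 34.0 2.6 -24.2 0 -11.1 0 8.5; 37.2 3.0 -26.5 0 -12.1 0 8.5"

```text
time: 1.1
tool_pos: [0.5004, 0.2348, 0.2004]
tcp_rot: [-1.568, 0.141, -0.14]
wrist_force: [0.8, 0.9, 0.4]
width: 0.993
```

```bash
python3 - <<'E'
from h import *
show()
u,n=un()
P=(.4815*u+.284*n); P[2]=0.11
print(rel(P,Rtool(YAW,0)))
E
```

```text
t 1.1 pos [500.4 234.8 200.4] u,n 456.3 312.0 q [ 0.395  0.056  1.901 -0.002  1.185 -0.997] w 0.993
F u,n,z 0.66 0.99 0.35 T u,n,z -0.029 0.022 -0.005
tool x [ 0.9841 -0.1777 -0.0004] y [-0.0008 -0.0019 -1.    ] z [ 0.1777  0.9841 -0.002 ]
(array([ 2.5744,  9.0425, -2.7408]), array([ 0.1129, -1.0081, -0.0248]))
```

```bash
cat > ik.py <<'E'
from h import *
from scipy.optimize import least_squares
L1,L2=.508,.566
lo=np.array([-2.63,-.94,.31,-1.31,0,-2.55]);hi=np.array([2.63,2.18,2.57,4.45,2.66,2.55])
def fk(q,L3=.3):
    A=R.from_euler('z',q[0]); F=A*R.from_euler('y',q[1]+q[2]); T=F*R.from_euler('z',q[3])*R.from_euler('y',q[4])*R.from_euler('z',q[5])
    p=A.apply([L1*np.sin(q[1]),0,L1*np.cos(q[1])])+F.apply([0,0,L2])+T.apply([0,0,L3]); p[2]+=L3-.0934
    return p,T
C=None
def ik(P,Rt,q0,L3=.3):
    # tool frame const offset: found at start state
    qs=[1.1431,.2648,1.6054,0,1.2737,-.0369]; C=fk(qs)[1].inv()*R.from_rotvec([-1.5512,.3071,-.3063])
    f=lambda q:np.r_[(fk(q,L3)[0]-P)*10,((fk(q,L3)[1]*C).inv()*Rt).as_rotvec()]
    s=least_squares(f,np.clip(q0,lo+.01,hi-.01),bounds=(lo-.6,hi+.6)); return s.x,s.cost
E
python3 - <<'E'
from ik import *
print(fk([.395,.056,1.901,-.002,1.185,-.997])[0])
crib=np.array([.562,-.163,0])
q=np.array([.395,.056,1.901,-.002,1.185,-.997])
for yaw in (-13,-45,-60,-75,-90,-103):
    for L3 in (.25,.35):
        u,n=un(yaw); 
        for tilt in (0,45):
            Rt=Rtool(yaw,tilt); W=R.from_matrix(np.stack([Rt.as_matrix()[:,2]*0,Rt.as_matrix()[:,2]*0,Rt.as_matrix()[:,2]*0],1)) if 0 else None
            # lip at crib + 15mm*u, z .075 ; TCP = wagon (0,0,27): lip rel tcp = (-52,0,3) in wagon axes
            M=Rt.as_matrix(); wx=M[:,0]; wz=-M[:,1]
            lip=crib+.02*u+[0,0,.075]; P=lip-(-.052*wx+.003*wz) if tilt else crib+[0,0,.15]
            s,c=ik(P,Rt,q,L3); print(yaw,L3,tilt,s.round(2),'cost %.1e'%c,'ok' if (s>lo).all() and (s<hi).all() else 'LIM')
E
```

```text
[0.5103 0.2121 0.2006]
-13 0.25 0 [-0.28  0.16  1.88 -0.    1.1  -1.63] cost 1.3e-25 ok
-13 0.25 45 [-0.3   0.09  2.21  0.69  0.08 -2.31] cost 9.8e-26 ok
-13 0.35 0 [-0.28  0.16  1.88 -0.    1.1  -1.63] cost 3.6e-20 ok
-13 0.35 45 [-0.31  0.01  2.37 -1.29 -0.06 -0.34] cost 2.7e-26 LIM
-45 0.25 0 [-0.28  0.16  1.88 -0.    1.1  -1.07] cost 1.3e-25 ok
-45 0.25 45 [-0.16  0.12  2.17 -1.22  0.45  0.08] cost 1.1e-29 ok
-45 0.35 0 [-0.28  0.16  1.88 -0.    1.1  -1.07] cost 3.8e-20 ok
-45 0.35 45 [-0.07  0.07  2.3  -1.34  0.5   0.29] cost 5.6e-28 LIM
-60 0.25 0 [-0.28  0.16  1.88  0.    1.1  -0.81] cost 1.3e-25 ok
-60 0.25 45 [-0.12  0.16  2.13 -1.15  0.67  0.24] cost 2.2e-26 ok
-60 0.35 0 [-0.28  0.16  1.88  0.    1.1  -0.81] cost 3.5e-20 ok
-60 0.35 45 [ 0.    0.14  2.22 -1.19  0.72  0.4 ] cost 1.4e-29 ok
-75 0.25 0 [-0.28  0.16  1.88  0.    1.1  -0.54] cost 8.9e-26 ok
-75 0.25 45 [-0.09  0.2   2.07 -1.05  0.87  0.37] cost 9.8e-22 ok
-75 0.35 0 [-0.28  0.16  1.88  0.    1.1  -0.54] cost 2.9e-20 ok
-75 0.35 45 [ 0.04  0.22  2.13 -1.05  0.92  0.5 ] cost 2.4e-26 ok
-90 0.25 0 [-0.28  0.16  1.88  0.    1.1  -0.28] cost 5.6e-26 ok
-90 0.25 45 [-0.08  0.26  2.01 -0.95  1.05  0.49] cost 2.5e-30 ok
-90 0.35 0 [-0.28  0.16  1.88  0.    1.1  -0.28] cost 1.9e-20 ok
-90 0.35 45 [ 0.05  0.3   2.02 -0.92  1.1   0.6 ] cost 4.7e-22 ok
-103 0.25 0 [-0.28  0.16  1.88  0.    1.1  -0.06] cost 1.6e-26 ok
-103 0.25 45 [-0.08  0.3   1.95 -0.85  1.2   0.6 ] cost 2.3e-30 ok
-103 0.35 0 [-0.28  0.16  1.88  0.    1.1  -0.06] cost 9.1e-21 ok
-103 0.35 45 [ 0.03  0.36  1.93 -0.81  1.23  0.7 ] cost 7.9e-26 ok
```

>>> play_rows:
  series: "1.3 2.0 -1.4 0.1 -0.5 0 8.5; 2.6 4.5 -2.7 0.1 -1 0 8.5; 2.6 7.5 -2.7 0.1 -1 0 8.5; 2.6 9.0 -2.7 0.1 -1 0 8.5; 2.6 9.0 -2.7 0.1 -1 0 8.5"

```text
time: 1.52
tool_pos: [0.5174, 0.2014, 0.1053]
tcp_rot: [-1.571, 0.135, -0.12]
wrist_force: [-1.2, -0.3, -0.4]
width: 0.998
```

```bash
python3 - <<'E'
from h import *
cv2.imwrite('pics/s1.png',bot.read_camera('scene'))
s=cv2.imread('pics/s1.png'); cv2.imwrite('pics/s1a.png',cv2.resize(s[100:215,230:340],None,fx=5.2,fy=5.2,interpolation=cv2.INTER_CUBIC))
show()
u,n=un()
P=(.4815*u+.284*n); P[2]=0.037
print(rel(P,Rtool(YAW,0)))
E
```

```text
t 1.57 pos [518.9 202.3 107.7] u,n 479.7 282.9 q [ 0.327  0.157  1.975  0.     1.017 -1.082] w 0.996
F u,n,z 0.71 -0.64 0.01 T u,n,z -0.053 -0.007 0.045
tool x [ 0.9869 -0.1611 -0.0059] y [-0.0063 -0.0021 -1.    ] z [ 0.1611  0.9869 -0.0031]
(array([0.2217, 7.0641, 0.1275]), array([ 0.177 , -0.0419, -0.3357]))
```

View pics/s1a.png

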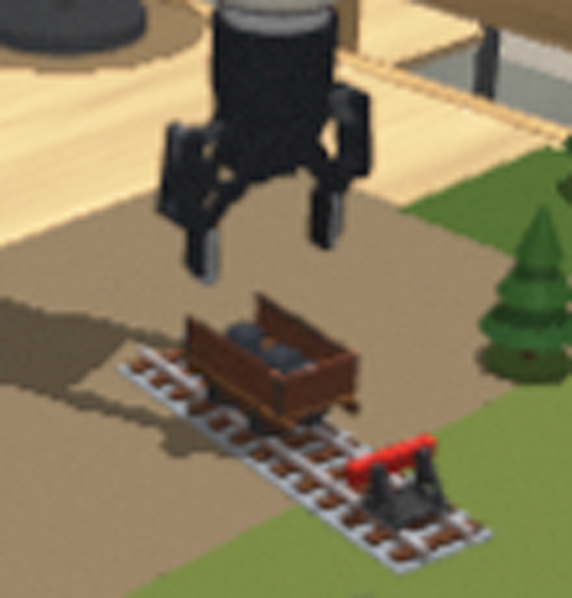

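The scene view shows the open gripper centred above the wagon, with fingers either side of it and nothing in the way. I'll descend.

>>> play_rows:
  series: "0.2 2.0 0.1 0.2 0 -0.3 8.5; 0.2 4.0 0.1 0.2 0 -0.3 8.5; 0.2 6.0 0.1 0.2 0 -0.3 8.5; 0.2 7.1 0.1 0.2 0 -0.3 8.5; 0.2 7.1 0.1 0.2 0 -0.3 7.0; 0.2 7.1 0.1 0.2 0 -0.3 6.8; 0.2 7.1 0.1 0.2 0 -0.3 6.6"
  newtons: 20

```text
time: 2.15
tool_pos: [0.5219, 0.2035, 0.0384]
tcp_rot: [-1.566, 0.125, -0.128]
wrist_force: [0.5, 0.7, 0.2]
width: 0.773
```

```bash
python3 - <<'E'
from h import *
cv2.imwrite('pics/s2.png',bot.read_camera('scene'))
s=cv2.imread('pics/s2.png'); cv2.imwrite('pics/s2a.png',cv2.resize(s[130:215,240:330],None,fx=7,fy=7,interpolation=cv2.INTER_CUBIC))
show()
u,n=un()
P=(.4815*u+.284*n); P[2]=0.037
print(rel(P,Rtool(YAW,0)))
E
```

```text
t 2.2 pos [522.1 203.5  38.6] u,n 482.7 284.6 q [ 0.327  0.244  2.019  0.001  0.876 -1.083] w 0.775
F u,n,z -0.47 -0.77 -0.62 T u,n,z -0.0 -0.026 -0.042
tool x [ 0.987  -0.1609  0.0023] y [ 0.0026  0.0016 -1.    ] z [0.1609 0.987  0.002 ]
(array([-0.1201,  0.1553, -0.0652]), array([-0.1123, -0.0283,  0.1309]))
```

View pics/s2a.png

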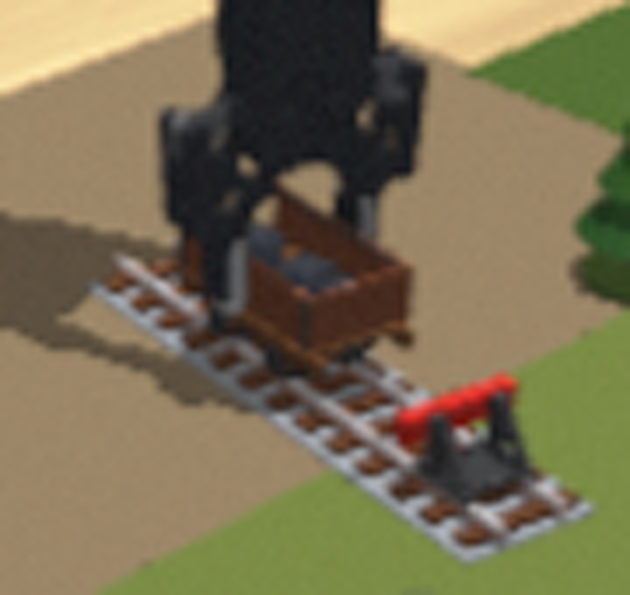

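>>> play_rows:
  series: "0 0 0 0 0 0 6.4; 0 0 0 0 0 0 6.3; 0 0 0 0 0 0 6.2; 0 0 0 0 0 0 6.1; 0 0 0 0 0 0 6.1"
  newtons: 20

```text
time: 2.62
tool_pos: [0.5228, 0.204, 0.0392]
tcp_rot: [-1.564, 0.124, -0.13]
wrist_force: [0.5, 1.7, 1.3]
width: 0.714
```

```bash
python3 - <<'E'
from h import *
show()
E
```

```text
t 2.62 pos [522.8 204.   39.2] u,n 483.3 285.2 q [ 0.327  0.244  2.018  0.001  0.875 -1.083] w 0.714
F u,n,z 0.22 1.74 1.27 T u,n,z 0.337 -0.033 0.023
tool x [ 0.9869 -0.161   0.0036] y [ 0.0041  0.0025 -1.    ] z [0.161  0.987  0.0031]
```

>>> play_rows:
  series: "0 0 0 0 0 0 6.05; 0 0 0 0 0 0 6.0; 0 0 0 0 0 0 5.9; 0 0 0 0 0 0 5.7; 0 0 0 0 0 0 5.6"
  newtons: 20

```text
time: 3.03
tool_pos: [0.5231, 0.2043, 0.0395]
tcp_rot: [-1.564, 0.124, -0.13]
wrist_force: [-0.6, 2.1, 2.6]
width: 0.698
```

```bash
python3 - <<'E'
from h import *
show()
E
```

```text
t 3.03 pos [523.1 204.3  39.5] u,n 483.5 285.6 q [ 0.327  0.243  2.018  0.002  0.875 -1.083] w 0.698
F u,n,z -0.88 1.97 2.58 T u,n,z 0.515 0.128 -0.012
tool x [ 0.9869 -0.1611  0.004 ] y [ 0.0046  0.003  -1.    ] z [0.1611 0.9869 0.0037]
```

>>> play_rows:
  series: "0 -0.02 0.04 0 0 0 5.6; 0 -0.02 0.08 0 0 0 5.6; 0 -0.02 0.08 0 0 0 5.6"
  newtons: 20

```text
time: 3.28
tool_pos: [0.523, 0.2045, 0.0395]
tcp_rot: [-1.565, 0.124, -0.13]
wrist_force: [0.6, -1.7, 1.8]
width: 0.698
```

```bash
python3 - <<'E'
from h import *
show()
E
```

```text
t 3.28 pos [523.  204.5  39.5] u,n 483.5 285.8 q [ 0.328  0.244  2.017  0.001  0.876 -1.082] w 0.698
F u,n,z 0.81 -1.55 1.84 T u,n,z -0.255 -0.1 -0.022
tool x [ 0.987  -0.1608  0.0038] y [ 0.0041  0.0019 -1.    ] z [0.1608 0.987  0.0026]
```

>>> play_rows:
  series: "0 0 0.05 0 0 0 5.6; 0 0 0.1 0 0 0 5.6; 0 0 0.1 0 0 0 5.6"

```text
time: 3.53
tool_pos: [0.523, 0.2046, 0.0394]
tcp_rot: [-1.566, 0.124, -0.129]
wrist_force: [0.6, -5.1, 3.2]
width: 0.697
```

```bash
python3 - <<'E'
from h import *
show(); print(bot.read_state()['q'])
E
```

```text
t 3.53 pos [523.  204.6  39.4] u,n 483.4 285.9 q [ 0.329  0.245  2.016 -0.001  0.878 -1.08 ] w 0.697
F u,n,z 1.38 -4.96 3.24 T u,n,z -0.886 -0.058 0.013
tool x [ 0.987  -0.1605  0.0034] y [ 0.0035  0.0004 -1.    ] z [0.1605 0.987  0.0009]
[ 0.3291  0.2446  2.016  -0.001   0.8776 -1.0799]
```

>>> play_rows:
  series: "0 -0.02 -0.06 0 0 0 5.6; 0 -0.03 -0.12 0 0 0 5.6; 0 -0.03 -0.18 0 0 0 5.6; 0 -0.03 -0.18 0 0 0 5.6"

```text
time: 3.87
tool_pos: [0.5226, 0.2033, 0.0395]
tcp_rot: [-1.566, 0.124, -0.129]
wrist_force: [-0.5, 1.8, -0.1]
width: 0.698
```

```bash
python3 - <<'E'
from h import *
show(); print(bot.read_state()['q'])
E
```

```text
t 3.87 pos [522.6 203.3  39.5] u,n 483.2 284.5 q [ 0.327  0.243  2.018 -0.     0.877 -1.083] w 0.698
F u,n,z -0.74 1.7 -0.14 T u,n,z 0.418 -0.096 0.021
tool x [ 0.987  -0.1605  0.0032] y [ 0.0034  0.0011 -1.    ] z [0.1605 0.987  0.0016]
[ 0.3266  0.2429  2.0179 -0.0001  0.8771 -1.0829]
```

>>> play_rows:
  series: "0 0 -0.05 0 0 0 5.6; 0 0 -0.1 0 0 0 5.6; 0 0 -0.1 0 0 0 5.6"

```text
time: 4.12
tool_pos: [0.5226, 0.2029, 0.0396]
tcp_rot: [-1.564, 0.124, -0.13]
wrist_force: [0.7, 4.6, -1.6]
width: 0.697
```

```bash
python3 - <<'E'
from h import *
show(); print(bot.read_state()['q'])
E
```

```text
t 4.12 pos [522.6 202.9  39.6] u,n 483.2 284.1 q [ 0.325  0.242  2.019  0.001  0.876 -1.085] w 0.697
F u,n,z -0.04 4.69 -1.6 T u,n,z 0.95 -0.009 0.062
tool x [ 0.987  -0.1609  0.0035] y [ 0.0039  0.0023 -1.    ] z [0.1609 0.987  0.0029]
[ 0.3254  0.2421  2.0189  0.0012  0.8761 -1.0845]
```

>>> play_rows:
  series: "0 0 -0.05 0 0 0 5.6; 0 0 -0.09 0 0 0 5.6; 0 0 -0.09 0 0 0 5.6"

```text
time: 4.37
tool_pos: [0.5226, 0.2028, 0.0396]
tcp_rot: [-1.563, 0.124, -0.13]
wrist_force: [0.2, 5.5, -1.9]
width: 0.703
```

```bash
python3 - <<'E'
from h import *
show(); print(bot.read_state()['q'])
E
```

```text
t 4.37 pos [522.6 202.8  39.6] u,n 483.3 284.0 q [ 0.324  0.241  2.02   0.003  0.875 -1.086] w 0.703
F u,n,z -0.73 5.43 -1.91 T u,n,z 1.183 0.037 0.035
tool x [ 0.9869 -0.1613  0.0037] y [ 0.0044  0.0038 -1.    ] z [0.1613 0.9869 0.0044]
[ 0.3245  0.2415  2.0197  0.0028  0.8751 -1.0861]
```

```bash
python3 - <<'E'
from h import *
u,n=un()
P=(.4832*u+.28495*n); P[2]=0.0395
print(rel(P,Rtool(YAW,0)))
E
```

```text
(array([-0.007 ,  0.0111,  0.0916]), array([-0.2538, -0.0541,  0.2145]))
```

>>> play_rows:
  series: "0 0.01 0.09 -0.25 -0.05 0.2 5.6; 0 0.01 0.09 -0.25 -0.05 0.2 5.6; 0 -0.1 0.09 -0.25 -0.05 0.2 5.6; 0 -0.3 0.09 -0.25 -0.05 0.2 5.6; 0 -0.6 0.09 -0.25 -0.05 0.2 5.6; 0 -0.8 0.09 -0.25 -0.05 0.2 5.6; 0 -0.8 0.09 -0.25 -0.05 0.2 5.6"

```text
time: 4.95
tool_pos: [0.5226, 0.2034, 0.0478]
tcp_rot: [-1.567, 0.126, -0.127]
wrist_force: [-0.5, 0.4, -3.2]
width: 0.701
```

```bash
python3 - <<'E'
from h import *
show()
E
```

```text
t 4.95 pos [522.6 203.4  47.8] u,n 483.2 284.6 q [ 0.327  0.234  2.011 -0.     0.897 -1.082] w 0.701
F u,n,z -0.53 0.3 -3.25 T u,n,z -0.036 0.035 0.006
tool x [ 0.987  -0.1605  0.0002] y [ 0.0002 -0.0003 -1.    ] z [ 0.1605  0.987  -0.0003]
```

>>> play_rows:
  series: "0 0 0 0 0 0 5.4; 0 0 0 0 0 0 5.4; 0 -0.2 0 0 0 0 5.4; 0 -0.8 0 0 0 0 5.4; 0 -1.8 0 0 0 0 5.4; 0 -3.0 0 0 0 0 5.4; 0 -4.2 0 0 0 0 5.4; 0 -5.4 0 0 0 0 5.4; 0 -6.2 0 0 0 0 5.4; 0 -6.4 0 0 0 0 5.4"
  newtons: 70

```text
time: 5.78
tool_pos: [0.5244, 0.2041, 0.1149]
tcp_rot: [-1.565, 0.123, -0.13]
wrist_force: [1.7, 0.7, -3.4]
width: 0.69
```

```bash
python3 - <<'E'
from h import *
cv2.imwrite('pics/s3.png',bot.read_camera('scene'))
s=cv2.imread('pics/s3.png'); cv2.imwrite('pics/s3a.png',cv2.resize(s[90:215,230:340],None,fx=5,fy=5,interpolation=cv2.INTER_CUBIC))
show()
E
```

```text
t 5.83 pos [524.  203.9 114.3] u,n 484.5 285.4 q [ 0.327  0.152  1.966 -0.     1.019 -1.082] w 0.685
F u,n,z -0.68 0.03 -2.96 T u,n,z 0.039 0.096 -0.025
tool x [ 0.987  -0.1605  0.0038] y [ 0.004   0.0009 -1.    ] z [0.1605 0.987  0.0016]
```

View pics/s3a.png

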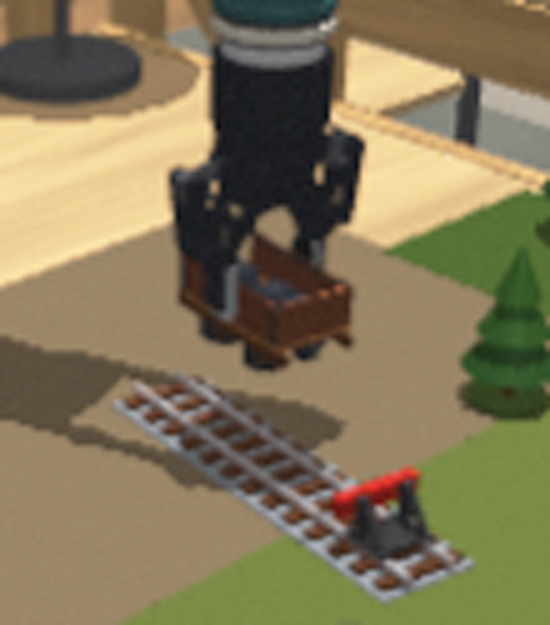

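The scene view shows the wagon held level, clear of the siding, with the lumps still on its floor. Next is the carry to the crib, turning the closed end toward -y so the wrist has room to tip.

>>> play_rows:
  series: "0.1 0 -0.4 0 0.9 0 5.4; 0.4 0 -1.7 0 3.8 0 5.4; 0.7 0 -3.4 0 7.5 0 5.4; 1.2 0 -5.6 0 12.2 0 5.4; 1.7 0 -7.9 0 17.4 0 5.4; 2.2 0 -10.3 0 22.5 0 5.4; 2.7 0 -12.7 0 27.7 0 5.4; 3.2 0 -15.0 0 32.8 0 5.4; 3.7 0 -17.2 0 37.5 0 5.4; 4.0 0 -18.9 0 41.3 0 5.4; 4.3 0 -20.2 0 44.1 0 5.4; 4.5 0 -21.0 0 46 0 5.4"

```text
time: 6.83
tool_pos: [0.5341, -0.0121, 0.1134]
tcp_rot: [-1.434, 0.753, -0.756]
wrist_force: [0.1, -0.4, -3.0]
width: 0.687
```

```bash
python3 - <<'E'
from h import *
show()
P=[.5455,-.2346,.112]
print(rel(P,Rtool(-103,0)))
E
```

```text
t 6.83 pos [534.1 -12.1 113.4] u,n 529.2 73.7 q [-0.07   0.103  2.024  0.001  1.012 -0.673] w 0.687
F u,n,z 0.21 -0.36 -2.98 T u,n,z -0.039 0.002 -0.004
tool x [ 0.5669 -0.8238  0.0008] y [ 0.0025  0.0008 -1.    ] z [0.8238 0.5669 0.0025]
(array([ 18.972 ,   0.1233, -11.6761]), array([-0.1554, 47.5358, -0.0157]))
```

>>> play_rows:
  series: "0.6 0 -0.35 -0.1 1.4 0 5.4; 1.5 0 -0.9 -0.1 3.8 0 5.4; 3.0 0 -1.9 -0.1 7.6 0 5.4; 4.9 0 -3.0 -0.1 12.3 0 5.4; 7.0 0 -4.3 -0.1 17.6 0 5.4; 9.1 0 -5.6 -0.1 22.8 0 5.4; 11.2 0.1 -6.9 -0.1 28 0 5.4; 13.3 0.1 -8.2 -0.1 33.2 0 5.4; 15.2 0.1 -9.4 -0.1 38 0 5.4; 16.9 0.1 -10.4 -0.1 42.3 0 5.4; 18.2 0.1 -11.2 -0.1 45.6 0 5.4; 19.0 0.1 -11.7 -0.1 47.5 0 5.4"

```text
time: 7.83
tool_pos: [0.5457, -0.2366, 0.1121]
tcp_rot: [-1.09, 1.376, -1.377]
wrist_force: [0.4, 0.5, -2.8]
width: 0.686
```

```bash
python3 - <<'E'
from h import *
for c in('top','scene'): cv2.imwrite(f'pics/{c}4.png',bot.read_camera(c))
t=cv2.imread('pics/top4.png'); s=cv2.imread('pics/scene4.png')
cv2.imwrite('pics/t4a.png',cv2.resize(t[160:285,270:400],None,fx=4.5,fy=4.5,interpolation=cv2.INTER_CUBIC))
cv2.imwrite('pics/s4a.png',cv2.resize(s[90:270,110:270],None,fx=3.3,fy=3.3,interpolation=cv2.INTER_CUBIC))
show()
E
```

```text
t 7.93 pos [ 545.6 -236.1  112.1] u,n 576.4 -145.5 q [-0.451  0.214  1.897  0.001  1.03  -0.223] w 0.685
F u,n,z -0.09 1.01 -2.72 T u,n,z 0.05 -0.042 -0.043
tool x [-0.226  -0.9741 -0.0005] y [ 0.001   0.0003 -1.    ] z [ 0.9741 -0.226   0.0009]
```

View pics/t4a.png

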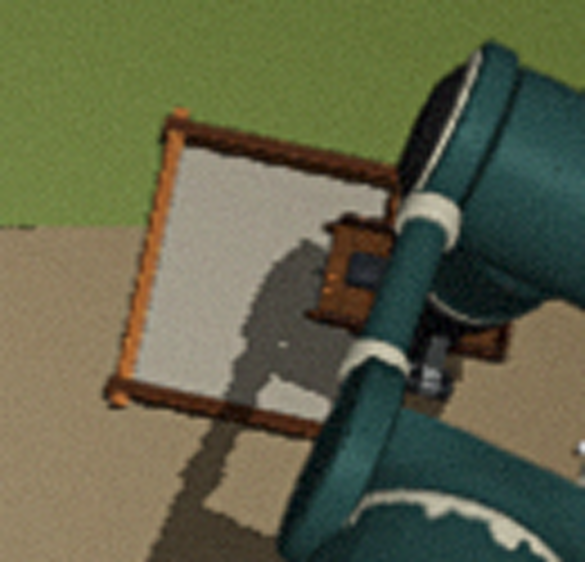

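View pics/s4a.png

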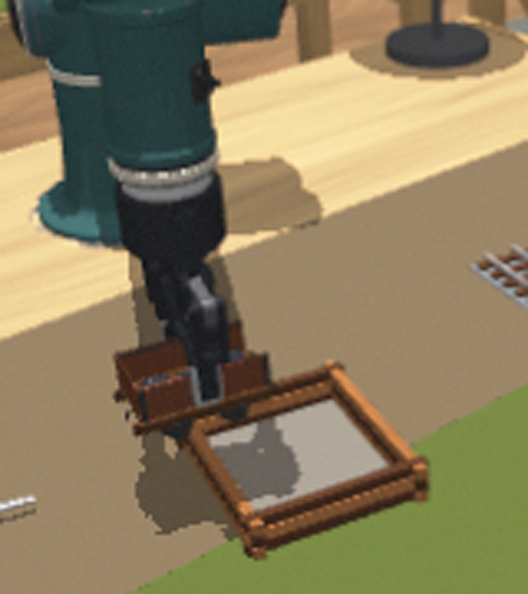

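```bash
python3 - <<'E'
from h import *
from ik import ik,lo,hi
st=bot.read_state(); u,n=un(-103); crib=np.array([.562,-.163,0])
q=st['q']
for tilt,z in zip([4,9,14,19,24,28,32,36,40,44,45],[.108,.098,.088,.080,.078]+[.078]*6):
    Rt=Rtool(-103,tilt); M=Rt.as_matrix(); lip=crib+.02*u+[0,0,z]
    P=lip-(-.0535*M[:,0]+.0025*-M[:,1]); d,r=rel(P,Rt,st); q,c=ik(P,Rt,q,.3)
    print(tilt,d.round(2),r.round(1),'P',P,q.round(2))
E
```

```text
4 [-0.14  0.29 -0.05] [-0.  -0.1 -4. ] P [ 0.5455 -0.2347  0.1092] [-0.37  0.21  1.91 -0.08  1.01 -0.1 ]
9 [-0.17  0.82 -0.05] [-0.  -0.1 -9. ] P [ 0.5455 -0.2344  0.1039] [-0.33  0.22  1.92 -0.19  1.    0.  ]
14 [-0.24  1.36 -0.05] [ -0.   -0.1 -14. ] P [ 0.5457 -0.2337  0.0985] [-0.28  0.22  1.93 -0.29  0.99  0.11]
19 [-0.35  1.71 -0.05] [ -0.   -0.1 -19. ] P [ 0.5459 -0.2326  0.0951] [-0.24  0.24  1.94 -0.4   1.    0.21]
24 [-0.5   1.47 -0.05] [ -0.   -0.1 -24. ] P [ 0.5463 -0.2311  0.0975] [-0.19  0.25  1.94 -0.5   1.03  0.31]
28 [-0.65  1.12 -0.05] [ -0.   -0.1 -28. ] P [ 0.5466 -0.2297  0.1009] [-0.16  0.25  1.94 -0.57  1.06  0.38]
32 [-0.82  0.79 -0.05] [ -0.   -0.1 -32. ] P [ 0.547  -0.228   0.1042] [-0.12  0.27  1.95 -0.64  1.09  0.45]
36 [-1.02  0.47 -0.05] [ -0.   -0.1 -36. ] P [ 0.5474 -0.2261  0.1074] [-0.09  0.28  1.94 -0.7   1.13  0.51]
40 [-1.23  0.17 -0.05] [ -0.   -0.1 -40. ] P [ 0.5479 -0.224   0.1105] [-0.06  0.3   1.94 -0.76  1.17  0.57]
44 [-1.47 -0.12 -0.05] [ -0.   -0.1 -44. ] P [ 0.5485 -0.2217  0.1134] [-0.03  0.32  1.94 -0.82  1.21  0.63]
45 [-1.53 -0.19 -0.05] [ -0.   -0.1 -45. ] P [ 0.5486 -0.2211  0.1141] [-0.02  0.32  1.94 -0.83  1.22  0.64]
```

>>> play_rows:
  series: "-0.1 0.3 0 0 0 -3 5.4; -0.15 0.8 0 0 0 -7 5.4; -0.2 1.3 0 0 0 -12 5.4; -0.3 1.6 0 0 0 -17 5.4; -0.4 1.6 0 0 0 -20 5.4; -0.4 1.6 0 0 0 -20 5.4"

```text
time: 8.43
tool_pos: [0.5461, -0.2284, 0.0945]
tcp_rot: [-1.383, 1.22, -1.615]
wrist_force: [-0.5, 1.2, -3.5]
width: 0.687
```

```bash
python3 - <<'E'
from h import *
show()
st=bot.read_state(); M=R.from_rotvec(st['tcp_rot']).as_matrix(); lip=st['tool_pos']-.0535*M[:,0]-.0025*M[:,1]; print('lip',lip,'tilt',np.degrees(np.arccos(-M[2,1])))
u,n=un(-103); crib=np.array([.562,-.163,0])
for tilt,z in zip([24,28,32,36,40,44,45],[.078]*7):
    Rt=Rtool(-103,tilt); M=Rt.as_matrix(); lip=crib+.02*u+[0,0,z]
    P=lip-(-.0535*M[:,0]+.0025*-M[:,1]); d,r=rel(P,Rt,st)
    print(tilt,d.round(2),r.round(1))
E
```

```text
t 8.43 pos [ 546.1 -228.4   94.5] u,n 575.7 -137.9 q [-0.237  0.24   1.945 -0.419  0.995  0.223] w 0.687
F u,n,z -0.71 1.14 -3.52 T u,n,z 0.445 0.024 -0.01
tool x [-0.2073 -0.9168  0.3414] y [-0.0777 -0.3324 -0.9399] z [ 0.9752 -0.2214 -0.0023]
lip [ 0.5574 -0.1786  0.0786] tilt 19.962944362253133
24 [ 0.34 -0.19  0.08] [ 0.   0.2 -4. ]
28 [ 0.32 -0.57  0.08] [ 0.   0.2 -8. ]
32 [ 0.27 -0.94  0.08] [  0.    0.2 -12. ]
36 [ 0.2  -1.31  0.08] [  0.    0.2 -16. ]
40 [ 0.1  -1.67  0.08] [  0.    0.2 -20. ]
44 [-0.02 -2.02  0.08] [  0.    0.2 -24. ]
45 [-0.06 -2.11  0.08] [  0.    0.2 -25. ]
```

>>> play_rows:
  series: "0.2 -0.1 0.1 0 0.2 -2 5.4; 0.35 -0.2 0.1 0 0.2 -4 5.4; 0.35 -0.4 0.1 0 0.2 -6 5.4; 0.3 -0.6 0.1 0 0.2 -8 5.4; 0.3 -0.75 0.1 0 0.2 -10 5.4; 0.3 -0.95 0.1 0 0.2 -12 5.4; 0.25 -1.1 0.1 0 0.2 -14 5.4; 0.2 -1.3 0.1 0 0.2 -16 5.4; 0.15 -1.5 0.1 0 0.2 -18 5.4; 0.1 -1.7 0.1 0 0.2 -20.5 5.4; 0 -1.9 0.1 0 0.2 -23 5.4; 0 -2.1 0.1 0 0.2 -25 5.4"

```text
time: 9.43
tool_pos: [0.5488, -0.2207, 0.114]
tcp_rot: [-1.733, 0.962, -1.902]
wrist_force: [0.8, -0.7, -3.7]
width: 0.687
```

```bash
python3 - <<'E'
from h import *
for c in('top','scene'): cv2.imwrite(f'pics/{c}5.png',bot.read_camera(c))
t=cv2.imread('pics/top5.png'); s=cv2.imread('pics/scene5.png')
cv2.imwrite('pics/t5a.png',cv2.resize(t[160:285,270:400],None,fx=4.5,fy=4.5,interpolation=cv2.INTER_CUBIC))
cv2.imwrite('pics/s5a.png',cv2.resize(s[90:270,110:270],None,fx=3.3,fy=3.3,interpolation=cv2.INTER_CUBIC))
show()
st=bot.read_state(); M=R.from_rotvec(st['tcp_rot']).as_matrix(); lip=st['tool_pos']-.0535*M[:,0]-.0025*M[:,1]; print('lip',lip,'tilt',np.degrees(np.arccos(-M[2,1])))
E
```

```text
t 9.53 pos [ 548.7 -220.3  113.3] u,n 576.9 -129.4 q [-0.011  0.353  1.933 -0.826  1.213  0.661] w 0.692
F u,n,z -0.41 0.79 -3.7 T u,n,z 0.713 -0.059 -0.019
tool x [-0.1564 -0.6918  0.7049] y [-0.159  -0.6868 -0.7093] z [ 0.9748 -0.223  -0.0026]
lip [ 0.5575 -0.1815  0.0773] tilt 44.82266410020191
```

View pics/t5a.png

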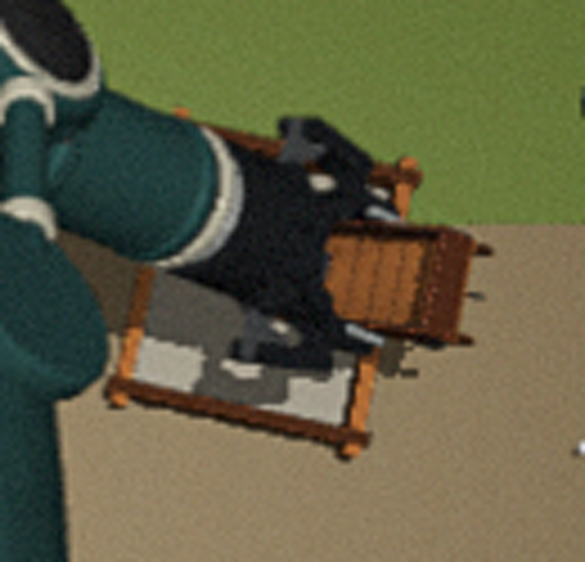

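View pics/s5a.png

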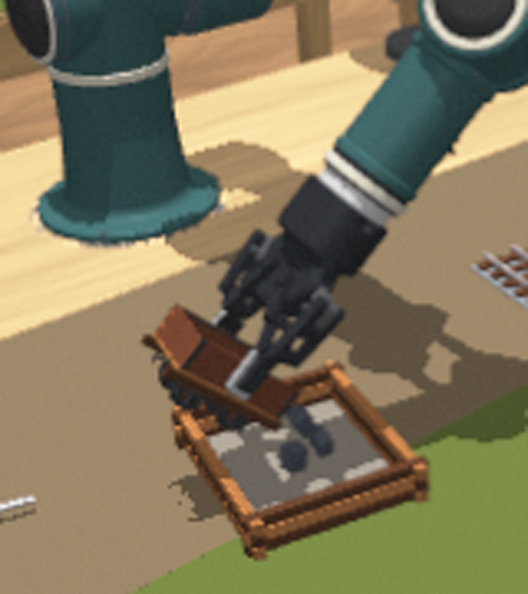

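The scene view shows the wagon tipped, its floor bare, and three lumps in or entering the crib at zoom pixels (293,457), (320,440) and (298,415). I'll hold the tip for over 0.5 s and check again.

>>> play_rows:
  series: "0 0 0 0 0 0 5.4; 0 0 0 0 0 0 5.4; 0 0 0 0 0 0 5.4; 0 0 0 0 0 0 5.4; 0 0 0 0 0 0 5.4; 0 0 0 0 0 0 5.4; 0 0 0 0 0 0 5.4; 0 0 0 0 0 0 5.4; 0 0 0 0 0 0 5.4; 0 0 0 0 0 0 5.4"

```text
time: 10.37
tool_pos: [0.5487, -0.2203, 0.1132]
tcp_rot: [-1.734, 0.962, -1.9]
wrist_force: [0.4, 0.1, -2.9]
width: 0.686
```

```bash
python3 - <<'E'
from h import *
cv2.imwrite('pics/scene6.png',bot.read_camera('scene'))
s=cv2.imread('pics/scene6.png')
cv2.imwrite('pics/s6a.png',cv2.resize(s[160:270,140:260],None,fx=5,fy=5,interpolation=cv2.INTER_CUBIC))
show()
st=bot.read_state(); M=R.from_rotvec(st['tcp_rot']).as_matrix(); lip=st['tool_pos']-.0535*M[:,0]-.0025*M[:,1]; print('lip',lip,'tilt',np.degrees(np.arccos(-M[2,1])))
u,n=un(-103); crib=np.array([.562,-.163,0])
for tilt,z in zip([42,37,32,26,20,14,8,3,0],[.079,.080,.082,.085,.09,.096,.102,.11,.115]):
    Rt=Rtool(-103,tilt); M=Rt.as_matrix(); lip=crib+.02*u+[0,0,z]
    P=lip-(-.0535*M[:,0]+.0025*-M[:,1]); d,r=rel(P,Rt,st)
    print(tilt,d.round(2),r.round(1))
E
```

```text
t 10.42 pos [ 548.7 -220.3  113.2] u,n 576.9 -129.4 q [-0.011  0.353  1.933 -0.826  1.213  0.661] w 0.688
F u,n,z -0.2 -0.17 -3.26 T u,n,z 0.716 -0.067 -0.021
tool x [-0.1563 -0.6919  0.7049] y [-0.159  -0.6867 -0.7093] z [ 0.9748 -0.2229 -0.0027]
lip [ 0.5575 -0.1815  0.0773] tilt 44.82168637980234
42 [0.17 0.21 0.01] [0.  0.2 2.8]
37 [0.17 0.6  0.01] [0.  0.2 7.8]
32 [0.21 0.91 0.01] [ 0.   0.2 12.8]
26 [0.24 1.23 0.01] [ 0.1  0.2 18.8]
20 [0.36 1.38 0.01] [ 0.1  0.2 24.8]
14 [0.5  1.44 0.01] [ 0.1  0.2 30.8]
8 [0.59 1.47 0.01] [ 0.1  0.2 36.8]
3 [0.84 1.25 0.01] [ 0.1  0.2 41.8]
0 [0.99 1.09 0.01] [ 0.1  0.2 44.8]
```

View pics/s6a.png

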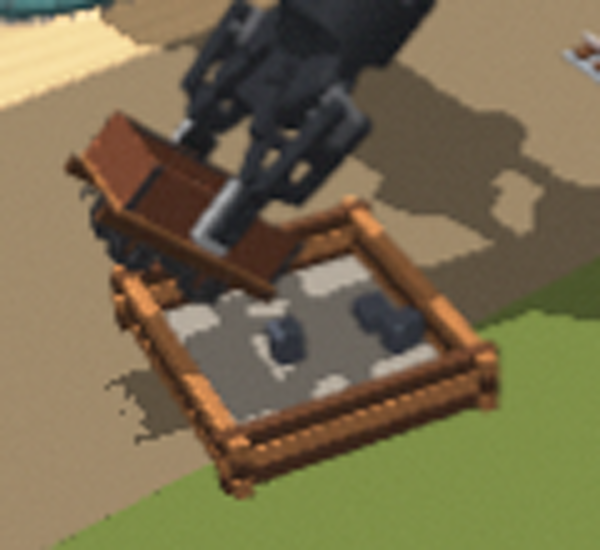

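Three lumps lie on the crib floor at zoom pixels (285,338), (370,308) and (405,328), and the wagon is empty. Bringing it level.

>>> play_rows:
  series: "0.1 0.1 0 0 0.1 2 5.4; 0.2 0.4 0 0 0.2 6 5.4; 0.2 0.8 0 0 0.2 11 5.4; 0.2 1.1 0 0 0.2 17 5.4; 0.3 1.3 0 0.1 0.2 23 5.4; 0.4 1.4 0 0.1 0.2 29 5.4; 0.6 1.4 0 0.1 0.2 35 5.4; 0.8 1.2 0 0.1 0.2 40 5.4; 0.9 0.9 0 0.1 0.2 43.5 5.4; 1.0 0.4 0 0.1 0.2 44.8 5.4; 1.0 0.2 0 0.1 0.2 44.8 5.4; 1.0 0.2 0 0.1 0.2 44.8 5.4"

```text
time: 11.42
tool_pos: [0.5465, -0.2291, 0.1192]
tcp_rot: [-1.094, 1.374, -1.376]
wrist_force: [-0.2, 0.3, -2.9]
width: 0.689
```

```bash
python3 - <<'E'
from h import *
show()
u,n=un()
P=(.505*u+.28495*n); P[2]=0.125
print(rel(P,Rtool(YAW,0)))
E
```

```text
t 11.42 pos [ 546.5 -229.1  119.2] u,n 576.2 -138.5 q [-0.438  0.204  1.895 -0.002  1.043 -0.209] w 0.689
F u,n,z -0.2 0.25 -2.9 T u,n,z 0.005 -0.007 -0.029
tool x [-0.2259 -0.9742  0.0016] y [-0.0004 -0.0016 -1.    ] z [ 0.9742 -0.2259 -0.0001]
(array([-41.7721,  -0.6498,  -9.9248]), array([  0.0791, -93.8235,   0.0682]))
```

>>> play_rows:
  series: "-0.4 -0.1 -0.1 0 -0.9 0 5.4; -1.7 -0.2 -0.4 0 -3.8 0 5.4; -3.3 -0.3 -0.8 0 -7.5 0 5.4; -5.4 -0.4 -1.3 0 -12.2 0 5.4; -7.7 -0.5 -1.8 0 -17.4 0 5.4; -10.0 -0.6 -2.4 0 -22.5 0 5.4; -12.3 -0.6 -2.9 0 -27.7 0 5.4; -14.6 -0.6 -3.5 0 -32.8 0 5.4; -16.9 -0.6 -4.0 0 -38 0 5.4; -19.0 -0.6 -4.5 0 -42.7 0 5.4; -20.8 -0.6 -5.0 0 -46.7 0 5.4; -22.2 -0.6 -5.3 0 -50 0 5.4"

```text
time: 12.42
tool_pos: [0.5439, 0.0018, 0.1243]
tcp_rot: [-1.452, 0.718, -0.717]
wrist_force: [-0.3, -0.2, -3.4]
width: 0.69
```

```bash
python3 - <<'E'
from h import *
show()
u,n=un()
P=(.515*u+.28495*n); P[2]=0.105
print(rel(P,Rtool(YAW,0)))
E
```

```text
t 12.42 pos [543.9   1.8 124.3] u,n 536.6 89.1 q [-0.041  0.111  1.992 -0.002  1.04  -0.692] w 0.69
F u,n,z -0.3 -0.27 -3.41 T u,n,z -0.014 0.018 -0.018
tool x [ 0.6067 -0.7949  0.0004] y [-0.002 -0.002 -1.   ] z [ 0.7949  0.6067 -0.0028]
(array([-15.0327,   1.8873,  12.7509]), array([  0.1614, -43.4166,  -0.0392]))
```

>>> play_rows:
  series: "-0.5 0 0.4 0.1 -1.3 0 5.4; -1.2 0.1 1.0 0.1 -3.5 0 5.4; -2.4 0.2 2.0 0.1 -6.9 0 5.4; -3.9 0.3 3.3 0.1 -11.3 0 5.4; -5.6 0.5 4.7 0.1 -16.1 0 5.4; -7.2 0.7 6.1 0.1 -20.8 0 5.4; -8.9 0.9 7.5 0.1 -25.6 0 5.4; -10.5 1.1 8.9 0.1 -30.4 0 5.4; -12.0 1.3 10.2 0.1 -34.7 0 5.4; -13.4 1.5 11.3 0.1 -38.6 0 5.4; -14.4 1.7 12.2 0.1 -41.7 0 5.4; -15.0 1.9 12.75 0.1 -43.4 0 5.4"

```text
time: 13.42
tool_pos: [0.554, 0.1999, 0.1045]
tcp_rot: [-1.568, 0.124, -0.122]
wrist_force: [0.3, -0.3, -3.4]
width: 0.69
```

```bash
python3 - <<'E'
from h import *
cv2.imwrite('pics/scene7.png',bot.read_camera('scene')); cv2.imwrite('pics/top7.png',bot.read_camera('top'))
s=cv2.imread('pics/scene7.png')
cv2.imwrite('pics/s7a.png',cv2.resize(s[120:215,240:330],None,fx=7,fy=6.2,interpolation=cv2.INTER_CUBIC))
show()
u,n=un()
P=(.515*u+.28495*n); P[2]=0.105
print(rel(P,Rtool(YAW,0)))
E
```

```text
t 13.52 pos [553.8 199.3 104.2] u,n 514.7 285.6 q [ 0.303  0.214  1.913 -0.001  1.017 -1.108] w 0.692
F u,n,z -1.05 0.1 -2.47 T u,n,z -0.021 0.007 0.002
tool x [ 0.9873 -0.1588 -0.0017] y [-0.0019 -0.0011 -1.    ] z [ 0.1588  0.9873 -0.0014]
(array([ 0.0306, -0.0798, -0.0623]), array([ 0.0811,  0.0912, -0.0995]))
```

View pics/s7a.png

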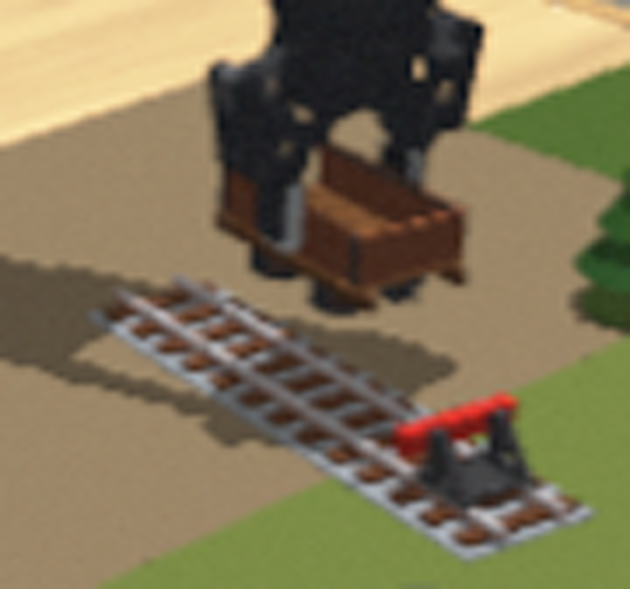

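View pics/top7.png

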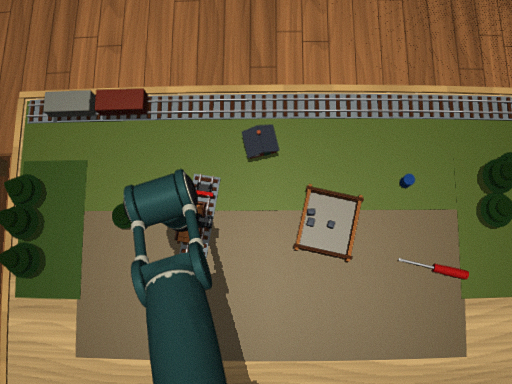

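The top view shows all three lumps inside the crib, at (311,212), (311,222) and (331,224), and the bystanders where they were. The wagon is empty and level above the rails. I'll lower it to just above the rail heads.

>>> play_rows:
  series: "0 0.5 0 0.1 0.1 -0.1 5.4; 0 1.5 -0.05 0.1 0.1 -0.1 5.4; 0 2.8 -0.06 0.1 0.1 -0.1 5.4; 0 4.0 -0.06 0.1 0.1 -0.1 5.4; 0 5.0 -0.06 0.1 0.1 -0.1 5.4; 0 5.6 -0.06 0.1 0.1 -0.1 5.4; 0 5.8 -0.06 0.1 0.1 -0.1 5.4; 0 5.8 -0.06 0.1 0.1 -0.1 5.4; 0 5.8 -0.06 0.1 0.1 -0.1 5.4"

```text
time: 14.27
tool_pos: [0.5539, 0.1987, 0.0463]
tcp_rot: [-1.567, 0.126, -0.127]
wrist_force: [-0.2, -0.4, -2.2]
width: 0.69
```

```bash
python3 - <<'E'
from h import *
cv2.imwrite('pics/scene8.png',bot.read_camera('scene'))
s=cv2.imread('pics/scene8.png')
cv2.imwrite('pics/s8a.png',cv2.resize(s[140:215,245:335],None,fx=8,fy=8,interpolation=cv2.INTER_CUBIC))
show()
u,n=un()
P=(.515*u+.28495*n); P[2]=0.0395
print(rel(P,Rtool(YAW,0)))
E
```

```text
t 14.32 pos [554.3 198.9  46.8] u,n 515.2 285.2 q [ 0.302  0.281  1.951  0.     0.907 -1.108] w 0.691
F u,n,z -0.12 -0.11 -2.69 T u,n,z 0.01 -0.006 -0.07
tool x [ 0.987  -0.1606  0.0011] y [ 0.0012  0.0007 -1.    ] z [0.1606 0.987  0.0009]
(array([-0.0233,  0.7279, -0.0272]), array([-0.0514, -0.0098,  0.0624]))
```

View pics/s8a.png

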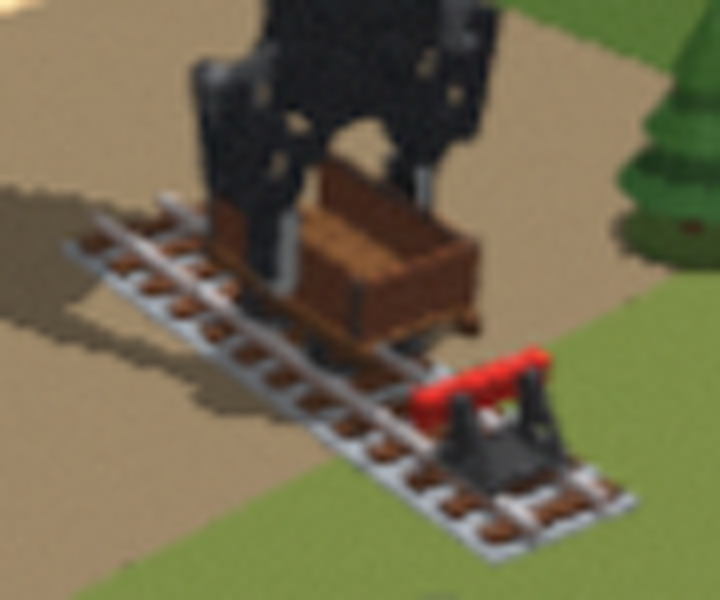

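>>> play_rows:
  series: "0 0.15 -0.02 0 0 0 5.4; 0 0.3 -0.02 0 0 0 5.4; 0 0.4 -0.02 0 0 0 5.4; 0 0.45 -0.02 0 0 0 5.4; 0 0.45 -0.02 0 0 0 5.4"

```text
time: 14.73
tool_pos: [0.5542, 0.1986, 0.0422]
tcp_rot: [-1.566, 0.126, -0.127]
wrist_force: [0.2, 0.5, -3.0]
width: 0.691
```

```bash
python3 - <<'E'
from h import *
show(); print(bot.read_state()['q'])
u,n=un()
P=(.515*u+.28495*n); P[2]=0.0395
print(rel(P,Rtool(YAW,0)))
E
```

```text
t 14.73 pos [554.2 198.6  42.2] u,n 515.1 285.0 q [ 0.302  0.287  1.954  0.     0.899 -1.108] w 0.691
F u,n,z 0.12 0.51 -3.04 T u,n,z 0.023 0.041 0.009
tool x [ 0.987  -0.1606  0.001 ] y [ 0.0011  0.0007 -1.    ] z [0.1606 0.987  0.0008]
[ 0.3017  0.2871  1.9542  0.0004  0.899  -1.1081]
(array([-0.0118,  0.2702, -0.001 ]), array([-0.0468, -0.0098,  0.0547]))
```

>>> play_rows:
  series: "0 0.06 0 0 0 0 5.4; 0 0.12 0 0 0 0 5.4; 0 0.12 0 0 0 0 5.4"

```text
time: 14.98
tool_pos: [0.554, 0.1986, 0.0408]
tcp_rot: [-1.566, 0.126, -0.127]
wrist_force: [-0.6, 0.3, -3.5]
width: 0.69
```

```bash
python3 - <<'E'
from h import *
show(); print(bot.read_state()['q'])
E
```

```text
t 14.98 pos [554.  198.6  40.8] u,n 515.0 284.9 q [ 0.302  0.289  1.955  0.     0.897 -1.108] w 0.69
F u,n,z -0.63 0.18 -3.52 T u,n,z 0.01 0.05 0.003
tool x [ 0.987  -0.1605  0.0007] y [ 0.0008  0.0005 -1.    ] z [0.1605 0.987  0.0007]
[ 0.3018  0.2889  1.955   0.0004  0.8968 -1.1081]
```

>>> play_rows:
  series: "0 0.04 0 0 0 0 5.4; 0 0.08 0 0 0 0 5.4; 0 0.08 0 0 0 0 5.4"

```text
time: 15.23
tool_pos: [0.554, 0.1986, 0.0401]
tcp_rot: [-1.566, 0.126, -0.127]
wrist_force: [-0.8, -0.4, -2.6]
width: 0.689
```

```bash
python3 - <<'E'
from h import *
show(); print(bot.read_state()['q'])
E
```

```text
t 15.23 pos [554.  198.6  40.1] u,n 515.0 284.9 q [ 0.302  0.29   1.955  0.     0.895 -1.108] w 0.689
F u,n,z -0.75 -0.48 -2.6 T u,n,z -0.043 0.064 -0.061
tool x [ 0.987  -0.1606  0.0007] y [ 0.0008  0.0006 -1.    ] z [0.1606 0.987  0.0007]
[ 0.3017  0.2899  1.9554  0.0004  0.8954 -1.1081]
```

>>> play_rows:
  series: "0 0.03 0 0 0 0 5.4; 0 0.06 0 0 0 0 5.4; 0 0.06 0 0 0 0 5.4"

```text
time: 15.48
tool_pos: [0.5544, 0.1986, 0.0399]
tcp_rot: [-1.566, 0.125, -0.128]
wrist_force: [-0.7, -1.2, -0.4]
width: 0.688
```

```bash
python3 - <<'E'
from h import *
show(); print(bot.read_state()['q'])
E
```

```text
t 15.48 pos [554.4 198.6  39.9] u,n 515.4 285.0 q [ 0.302  0.29   1.955  0.     0.895 -1.108] w 0.688
F u,n,z -0.54 -1.26 -0.37 T u,n,z -0.215 0.013 0.01
tool x [ 0.987  -0.1604  0.0014] y [ 0.0015  0.0006 -1.    ] z [0.1604 0.987  0.0008]
[ 0.3016  0.2903  1.9551  0.0001  0.8945 -1.1081]
```

>>> play_rows:
  series: "0 0.04 -0.03 0 0 0 5.4; 0 0.04 -0.03 0 0 0 5.4; 0 0.04 -0.03 0 0 0 5.4; 0 0.04 -0.03 0 0 0 5.4"

```text
time: 15.82
tool_pos: [0.5548, 0.1985, 0.0399]
tcp_rot: [-1.566, 0.125, -0.128]
wrist_force: [0.1, 0.6, 1.6]
width: 0.686
```

```bash
python3 - <<'E'
from h import *
show(); print(bot.read_state()['q'])
E
```

```text
t 15.82 pos [554.8 198.5  39.9] u,n 515.8 284.9 q [ 0.301  0.29   1.955  0.     0.894 -1.108] w 0.686
F u,n,z 0.03 0.58 1.61 T u,n,z -0.034 0.001 -0.031
tool x [ 0.987  -0.1605  0.0022] y [ 0.0024  0.0009 -1.    ] z [0.1605 0.987  0.0013]
[ 0.3012  0.2903  1.9552  0.0002  0.8935 -1.1085]
```

```bash
python3 - <<'E'
from h import *
cv2.imwrite('pics/scene9.png',bot.read_camera('scene'))
s=cv2.imread('pics/scene9.png')
cv2.imwrite('pics/s9a.png',cv2.resize(s[140:215,245:335],None,fx=8,fy=8,interpolation=cv2.INTER_CUBIC))
E
```

```text
(no output)
```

View pics/s9a.png

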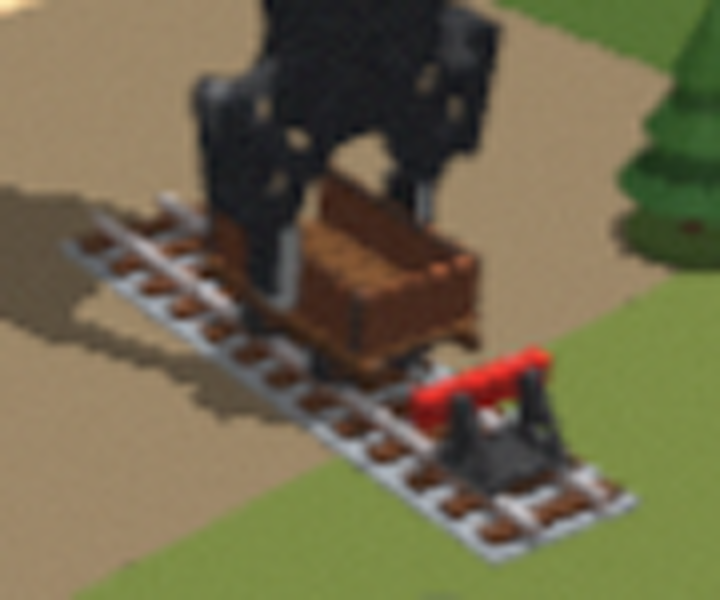

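The wagon looks seated. Its wheels are on the rail, the height matches the original seated height, and the rails carry about 4.5 N. Now I'll roll it toward the stop.

>>> play_rows:
  series: "0.1 0 0 0 0 0 5.4; 0.3 0 0 0 0 0 5.4; 0.55 0 0 0 0 0 5.4; 0.8 0 0 0 0 0 5.4; 1.05 0 0 0 0 0 5.4; 1.3 0 0 0 0 0 5.4; 1.5 0 0 0 0 0 5.4; 1.7 0 0 0 0 0 5.4; 1.8 0 0 0 0 0 5.4; 1.8 0 0 0 0 0 5.4"

```text
time: 16.7
tool_pos: [0.573, 0.1955, 0.0399]
tcp_rot: [-1.566, 0.124, -0.129]
wrist_force: [0.4, -0.2, -1.4]
width: 0.685
```

```bash
python3 - <<'E'
from h import *
cv2.imwrite('pics/scene10.png',bot.read_camera('scene'))
s=cv2.imread('pics/scene10.png')
cv2.imwrite('pics/s10a.png',cv2.resize(s[140:215,245:335],None,fx=8,fy=8,interpolation=cv2.INTER_CUBIC))
show()
u,n=un()
P=(.533*u+.28495*n); P[2]=0.0395
print(rel(P,Rtool(YAW,0)))
E
```

```text
t 16.75 pos [572.9 195.5  39.9] u,n 534.1 284.9 q [ 0.288  0.316  1.92   0.     0.902 -1.122] w 0.692
F u,n,z -0.11 -0.28 0.66 T u,n,z -0.018 -0.14 -0.041
tool x [ 0.987  -0.1605  0.0027] y [ 0.0029  0.0009 -1.    ] z [0.1605 0.987  0.0013]
(array([-0.1142,  0.0414,  0.0039]), array([-0.0773, -0.0083,  0.1568]))
```

View pics/s10a.png

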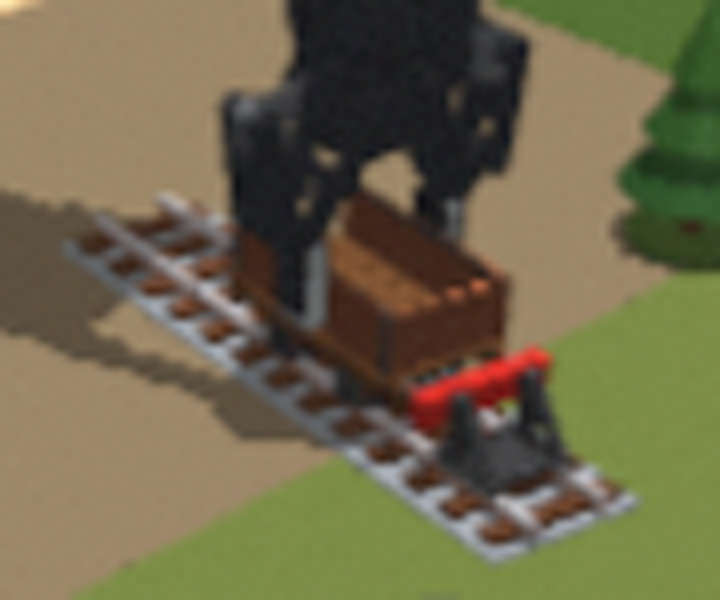

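>>> play_rows:
  series: "0.1 0 0 0 0 0 5.4; 0.25 0 0 0 0 0 5.4; 0.4 0 0 0 0 0 5.4; 0.5 0 0 0 0 0 5.4; 0.5 0 0 0 0 0 5.4"

```text
time: 17.17
tool_pos: [0.5781, 0.1947, 0.0399]
tcp_rot: [-1.566, 0.124, -0.129]
wrist_force: [0.6, -0.4, -0.5]
width: 0.691
```

```bash
python3 - <<'E'
from h import *
show()
E
```

```text
t 17.17 pos [578.1 194.7  39.9] u,n 539.4 284.9 q [ 0.284  0.324  1.91  -0.     0.905 -1.125] w 0.691
F u,n,z 0.63 -0.25 -0.48 T u,n,z 0.045 -0.0 -0.038
tool x [ 0.987  -0.1606  0.0029] y [ 0.0031  0.0009 -1.    ] z [0.1606 0.987  0.0013]
```

>>> play_rows:
  series: "0.05 0 0 0 0 0 5.4; 0.1 0 0 0 0 0 5.4; 0.15 0 0 0 0 0 5.4; 0.2 0 0 0 0 0 5.4; 0.2 0 0 0 0 0 5.4"

```text
time: 17.58
tool_pos: [0.5802, 0.1943, 0.0399]
tcp_rot: [-1.566, 0.124, -0.129]
wrist_force: [-0.2, -0.0, 0.4]
width: 0.688
```

```bash
python3 - <<'E'
from h import *
show()
E
```

```text
t 17.58 pos [580.2 194.3  39.9] u,n 541.5 284.9 q [ 0.283  0.327  1.906 -0.     0.906 -1.127] w 0.688
F u,n,z -0.18 -0.03 0.4 T u,n,z -0.009 0.019 0.009
tool x [ 0.987  -0.1606  0.003 ] y [ 0.0032  0.0008 -1.    ] z [0.1606 0.987  0.0013]
```

>>> play_rows:
  series: "0.05 0 0 0 0 0 5.4; 0.1 0 0 0 0 0 5.4; 0.1 0 0 0 0 0 5.4"

```text
time: 17.83
tool_pos: [0.5808, 0.1942, 0.0399]
tcp_rot: [-1.566, 0.125, -0.128]
wrist_force: [-2.1, 1.4, 0.7]
width: 0.689
```

```bash
python3 - <<'E'
from h import *
show()
E
```

```text
t 17.83 pos [580.8 194.2  39.9] u,n 542.1 284.9 q [ 0.282  0.328  1.904  0.     0.907 -1.128] w 0.689
F u,n,z -2.25 1.04 0.71 T u,n,z 0.065 0.261 0.07
tool x [ 0.987  -0.1606  0.0022] y [ 0.0024  0.0009 -1.    ] z [0.1606 0.987  0.0012]
```

>>> play_rows:
  series: "0.05 0 0 0 0 0 5.4; 0.07 0 0 0 0 0 5.4; 0.07 0 0 0 0 0 5.4"

```text
time: 18.08
tool_pos: [0.5809, 0.1942, 0.0399]
tcp_rot: [-1.566, 0.126, -0.127]
wrist_force: [-3.8, 1.2, 3.7]
width: 0.689
```

```bash
python3 - <<'E'
from h import *
show()
E
```

```text
t 18.08 pos [580.9 194.2  39.9] u,n 542.2 284.9 q [ 0.282  0.329  1.903  0.001  0.908 -1.128] w 0.689
F u,n,z -3.9 0.54 3.73 T u,n,z 0.059 0.672 0.065
tool x [ 0.987  -0.1606  0.0009] y [ 0.0011  0.0009 -1.    ] z [0.1606 0.987  0.001 ]
```

>>> play_rows:
  series: "-0.03 -0.02 0 0 0 0 5.4; -0.04 -0.04 0 0 0 0 5.6; -0.04 -0.04 0 0 0 0 5.8"
  newtons: 20

```text
time: 18.33
tool_pos: [0.5808, 0.1942, 0.04]
tcp_rot: [-1.566, 0.125, -0.128]
wrist_force: [0.1, 0.8, -2.1]
width: 0.691
```

```bash
python3 - <<'E'
from h import *
show()
E
```

```text
t 18.33 pos [580.8 194.2  40. ] u,n 542.1 284.9 q [ 0.282  0.328  1.904  0.     0.908 -1.128] w 0.691
F u,n,z -0.06 0.84 -2.12 T u,n,z 0.105 0.039 -0.014
tool x [ 0.987  -0.1606  0.0016] y [ 0.0018  0.0009 -1.    ] z [0.1606 0.987  0.0011]
```

>>> play_rows:
  series: "0.02 0.03 0 0 0 0 5.8; 0.02 0.03 0 0 0 0 5.9; 0.02 0.03 0 0 0 0 6.0; 0.02 0.03 0 0 0 0 6.1; 0.02 0.03 0 0 0 0 6.2; 0.02 0.03 0 0 0 0 6.4; 0.02 0.03 0 0 0 0 6.6; 0.02 0.03 0 0 0 0 7.0; 0.02 0.03 0 0 0 0 7.6; 0.02 0.03 0 0 0 0 8.4; 0.02 0.03 0 0 0 0 8.5; 0.02 0.03 0 0 0 0 8.5"
  newtons: 20

```text
time: 19.33
tool_pos: [0.5809, 0.1942, 0.0397]
tcp_rot: [-1.566, 0.125, -0.128]
wrist_force: [-1.1, -0.9, 0.8]
width: 0.997
```

```bash
python3 - <<'E'
from h import *
cv2.imwrite('pics/scene11.png',bot.read_camera('scene'))
s=cv2.imread('pics/scene11.png')
cv2.imwrite('pics/s11a.png',cv2.resize(s[140:215,245:335],None,fx=8,fy=8,interpolation=cv2.INTER_CUBIC))
show()
E
```

```text
t 19.38 pos [581.  194.2  39.7] u,n 542.3 284.8 q [ 0.282  0.329  1.903  0.     0.907 -1.128] w 0.999
F u,n,z -0.06 0.15 -0.3 T u,n,z 0.038 0.042 0.017
tool x [ 0.987  -0.1606  0.0017] y [ 0.0018  0.0009 -1.    ] z [0.1606 0.987  0.0011]
```

View pics/s11a.png

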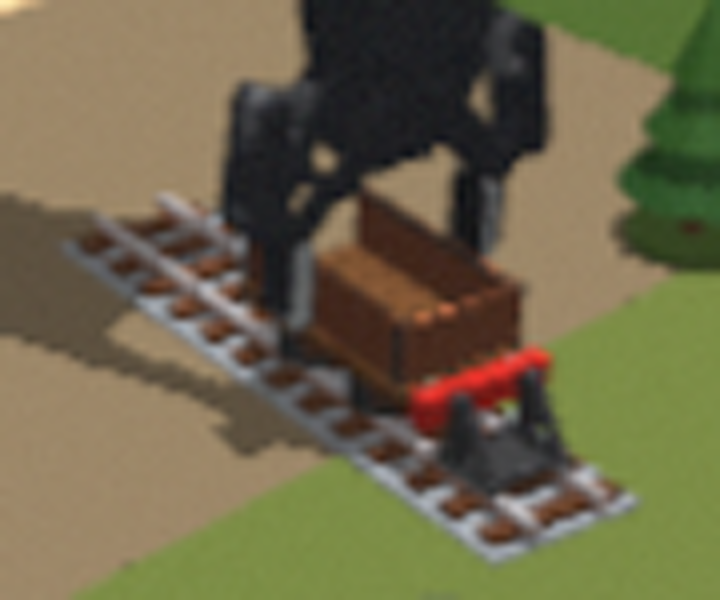

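The fingers are fully open and the wagon stands against the stop. I'll raise the gripper straight up.

>>> play_rows:
  series: "0 -0.3 0 0 0 0 8.5; 0 -1.0 0 0 0 0 8.5; 0 -2.0 0 0 0 0 8.5; 0 -3.5 0 0 0 0 8.5; 0 -5.5 0 0 0 0 8.5; 0 -8.0 0 0 0 0 8.5; 0 -10.5 0 0 0 0 8.5; 0 -13.0 0 0 0 0 8.5; -3 -15.0 0 0 0 0 8.5; -7 -16.0 0 0 0 0 8.5; -11 -16.0 0 0 0 0 8.5; -15 -16.0 0 0 0 0 8.5"

```text
time: 20.38
tool_pos: [0.4323, 0.2186, 0.202]
tcp_rot: [-1.564, 0.123, -0.132]
wrist_force: [-0.9, 0.9, 0.4]
width: 0.995
```

```bash
python3 - <<'E'
from h import *
for c in('top','scene'): cv2.imwrite(f'pics/{c}12.png',bot.read_camera(c))
s=cv2.imread('pics/scene12.png'); t=cv2.imread('pics/top12.png')
cv2.imwrite('pics/s12a.png',cv2.resize(s[140:215,245:335],None,fx=8,fy=8,interpolation=cv2.INTER_CUBIC))
show()
E
```

```text
t 20.48 pos [427.  218.1 199.5] u,n 386.5 283.7 q [ 0.419 -0.088  2.045  0.001  1.185 -0.993] w 1.0
F u,n,z -0.61 -0.74 0.75 T u,n,z 0.023 -0.023 0.006
tool x [ 0.9874 -0.1582 -0.0014] y [-0.0013  0.0008 -1.    ] z [0.1582 0.9874 0.0006]
```

View pics/s12a.png

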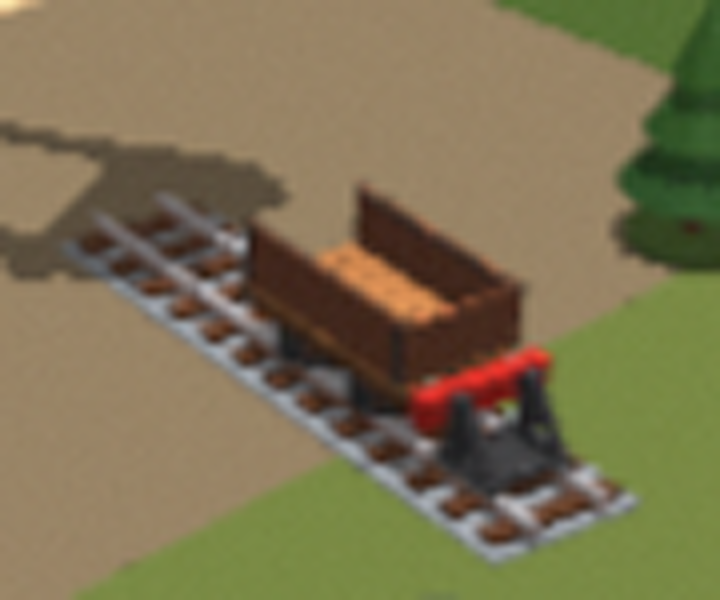

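View pics/top12.png

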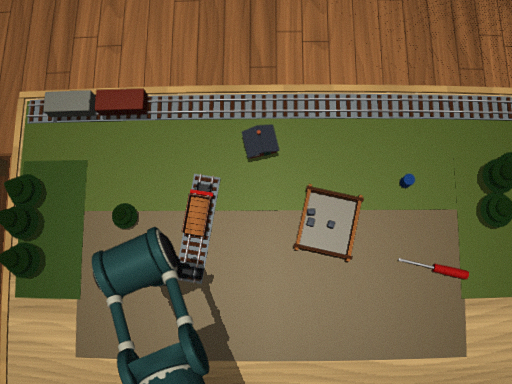

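```bash
python3 - <<'E'
from h import *
t8=cv2.imread('pics/top12.png'); t=t8.astype(float); g=t[...,1]; u,n=[v[:2] for v in un()]
def rim(g,c0,c1):
    pts=[]
    for row in range(int(c0[1])+4,int(c1[1])-2):
        xe=c0[0]+(c1[0]-c0[0])*(row-c0[1])/(c1[1]-c0[1])
        xs=np.arange(int(xe)-6,int(xe)+5); v=g[row,xs]; i=int(np.argmin(np.diff(v))); th=(v[max(i-2,0)]+v[min(i+2,len(v)-1)])/2
        if v[i]>=th>v[i+1]: pts.append((xs[i]+(v[i]-th)/(v[i]-v[i+1]),row))
    P=onz('top',pts,0.07)[:,:2]*1000
    for _ in range(3):
        vx,vy,px,py=cv2.fitLine(P.astype(np.float32),cv2.DIST_HUBER,0,0.01,0.01).ravel(); d=(P-[px,py])@np.array([-vy,vx]); P=P[abs(d)<2*d.std()+.3]
    return len(P),np.degrees(np.arctan(vy/vx)),np.dot([px,py],n),d.std()
a=onz('top',[[184.5,215.8],[178.3,253.5]],.07)[:,:2]; sh=u*.060
P=np.c_[a+sh,[.07,.07]]; c=proj('top',P); print(c)
print('rim now',rim(g,c[0],c[1]))
# compare lumps in crib
hsv=cv2.cvtColor(t8,cv2.COLOR_BGR2HSV)
m=((hsv[...,2]<95)&(hsv[...,0]>95)&(hsv[...,0]<130)).astype(np.uint8); m[:190]=0;m[255:]=0;m[:,:300]=0;m[:,358:]=0
k,l,s,ce=cv2.connectedComponentsWithStats(m)
a=np.radians(-12.94); cx=np.array([np.cos(a),np.sin(a)]); cy=np.array([-cx[1],cx[0]])
for i in range(1,k):
    if s[i,4]>8:
        p=onz('top',[ce[i]],.02)[0,:2]-[.562,-.163]; print('lump crib xy mm',p@cx*1000,p@cy*1000,s[i,4])
# bystanders shift between first and last top picture
t0=cv2.imread('pics/top0.png')
for nm,(x0,y0,x1,y1) in dict(hut=(238,118,284,164),tree=(108,200,142,232),drum=(396,168,420,192),screw=(392,252,474,284)).items():
    A=cv2.cvtColor(t0[y0:y1,x0:x1],cv2.COLOR_BGR2GRAY).astype(np.float32);B=cv2.cvtColor(t8[y0:y1,x0:x1],cv2.COLOR_BGR2GRAY).astype(np.float32)
    print(nm,cv2.phaseCorrelate(A,B))
cv2.imwrite('pics/t12a.png',cv2.resize(t8[170:245,170:225],None,fx=8,fy=8,interpolation=cv2.INTER_CUBIC))
E
```

```text
[[188.6062 193.7661]
 [182.3997 231.0141]]
rim now (22, np.float32(-8.511998), np.float64(310.7600700659988), np.float64(0.48800821068958394))
lump crib xy mm 18.065061729905704 53.66663255468325 38
lump crib xy mm -8.620861428461541 48.826133327752046 39
lump crib xy mm -2.8767570023173996 -7.703801635341307 33
hut ((0.03869146344285923, -0.00030787729009418285), 0.948235703425275)
tree ((-0.035062454162645196, -0.227944278629014), 0.9501112148993545)
drum ((0.2043371299815302, -0.23290889898620648), 1.0505775312582653)
screw ((-0.0353655675260498, 0.09163706526869042), 0.9579019725322724)
```

View pics/t12a.png

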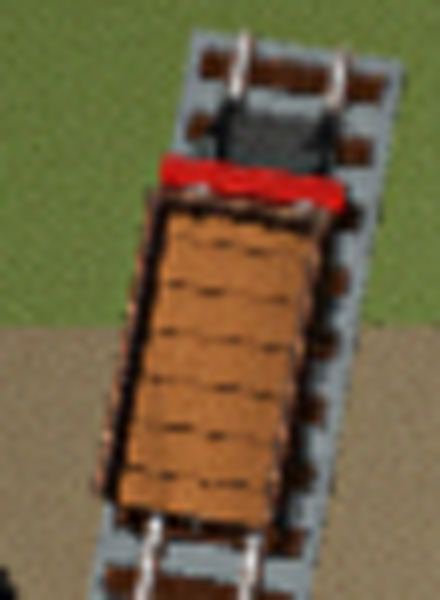

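```bash
python3 - <<'E'
from h import *
u,n=[v[:2] for v in un()]
def lip(f,z=.042):
    t=cv2.imread(f).astype(float); d=t[...,2]-t[...,0]; out=[]
    return t,d
for f,uc in (('pics/top0.png',.4815),('pics/top12.png',.5405)):
    t,d=lip(f); us=[];ue=[]
    for nn in np.arange(.272,.299,.0015):
        # sample along track direction at this lateral offset
        for zz,rng,lst,sg in ((.042,np.arange(-.075,-.035,.0005),us,1),):
            P=np.array([np.r_[(uc+s)*u+nn*n,zz] for s in rng]); px=proj('top',P)
            v=cv2.remap(d.astype(np.float32),px[:,0].astype(np.float32).reshape(1,-1),px[:,1].astype(np.float32).reshape(1,-1),cv2.INTER_LINEAR).ravel()
            th=(v.max()+v[:20].min())/2; i=np.where((v[:-1]<th)&(v[1:]>=th))[0]
            if len(i): lst.append((uc+rng[i[-1]])*1000)
    us=np.array(us); print(f,len(us),np.median(us),us.std())
E
```

```text
pics/top0.png 18 430.5 0.25
pics/top12.png 18 489.0 0.3898796902116167
```

The checks agree: by image the wagon moved 58.5 mm, and by TCP it moved 59.0 mm at contact. All three lumps are well inside the crib, the bystanders haven't shifted and the arm is clear. Handing in.

```bash
python3 - <<'E'
from h import *
print(bot.finish_job()); print(bot.read_state()['time'])
E
```

```text
the job is handed in; nothing more can be done
None
the job is handed in; nothing more can be done
```

I emptied the wagon into the crib, set it back on the siding against the buffer stop, let go, and handed the job in at about 20.5 s of the 58 s allowed. The hand-in reported no verdict.

**Lift and tip**
- I gripped the wagon across its sides at 20 N and found the middle of its side-play on the rails by force. I then lifted it and tightened the grip to 70 N.
- Over the crib I turned it about 94° so the wrist had room to tip. I tipped it to 44.8°, with the open edge about 77 mm above the board, and held that for about 1 s. All three lumps slid out, and I levelled it before carrying it back.

**Set-down and stop**
- I lowered it onto the rails about 28 mm short of the stop. The rails then took about 4.5 N, at the same height as before the lift (39.9 mm against about 39.5 mm).
- I rolled it up until the buffers touched, felt as about 2 to 4 N, then released it and raised the arm clear.

**Last checks**
- **Along the track:** the wagon had moved 58.5 mm by picture, against 59.0 mm by the arm at contact. That puts any gap at the stop at about 0.5 mm.
- **Sideways:** it is within about 0.6 mm of where it started.
- **Lumps:** all three are inside the crib, the nearest about 54 mm from the middle where 68 mm is allowed.
- **Hut, tree, drum and screwdriver:** none shifted by more than about 0.3 of a pixel (under 1 mm).

**Disagreements**
- The last picture put the wagon's heading about 0.7° off its starting line (−8.5° against −9.2°). This was a noisy edge fit and is inside the 4° tolerance.
- The two cameras differed by about 4 to 6 mm sideways on the wagon's position. I took a value between them for the grip and relied on the force centring after that.

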